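# Soak the used canisters in the crank-down tub

### The job

Set all the steel canisters from the white board upright on the raised floor of the soaking tub, lowering each one until it rests (do not drop them; how high the floor stands is not known). When all are in, fit the loose crank onto the square shaft of the gearbox and wind it clockwise, several full turns, until the floor is right down, that is, until the black knob of the gauge rod sits on its sleeve. Then take the crank off and lay it flat back on its black rubber mat, leaving the canisters standing in the tub and the other things on the table alone.

Things in the scene. Friction and masses are not known exactly. Their poses are not given: they have to be found in the camera images.
- tub: Open square steel soaking tub, fixed to the table. Origin: under the centre of the tub, on the table; z up. Inside 150 x 150 mm, walls 4 mm, rim 100 mm up. Its grey gearbox (100 x 75 mm, top 85 mm up) stands 190 mm from the tub's centre along its +y; the gauge sleeve, 18 mm across and as high as the rim, is on the outside of the -y wall
- tub_rim (a point): Centre of the tub's mouth, 100 mm above the table. The tub's floor moves up and down: at the start its top stands somewhere between 20 and 55 mm below this point
- gauge_knob (a point): Underside of the black knob (16 mm across, 10 mm high) on the thin gauge rod, which sinks with the tub's floor, 12 mm for each full clockwise turn of the shaft seen from above. When the floor is right down this point is 100 mm above the table, the knob sits on its sleeve and the shaft meets its stop. It starts about 30 to 58 mm higher
- shaft_foot (a point): Foot of the upright square shaft on the gearbox, on its axis, 89 mm above the table, where a seated crank's underside rests on a round shoulder 40 mm across; z up. The shaft is 12 x 12 mm with flats across its own x and y, rises 30 mm above this point, the last 4 mm tapered. Stiff to turn (0.1 N m), it stays where it is left
- crank: Loose steel crank, 0.26 kg, lying flat, handle up. Origin: on the hub axis at the flat underside; z up; arm along +x, 22 mm wide, 14 mm thick, 78 mm long; counterweight 20 mm high along -x to 48 mm; it balances at the hub. The hub is 36 x 36 mm, 34 mm high; in it a square socket, 14.5 x 14.5 mm with flats across x and y, 30 mm deep, opens downward
- crank_fin (a point): Middle of the top edge of the upright fin on the crank's hub, by which to grip it: 12 mm thick (along the crank's y), 30 mm long (along its x), standing from 34 to 66 mm above the crank's underside, on the hub axis
- crank_handle (a point): Middle of the crank's upright wooden handle, a round sleeve 20 mm across and 48 mm high that spins freely on its pin (so its own yaw means nothing); it stands on the arm 65 mm from the hub axis along the crank's +x, this point 42 mm above the crank's underside
- crank_mat: Black rubber mat fixed to the table, 240 (its x) x 160 (its y) x 4 mm, where the crank lies at first. Origin: under its centre; top 4 mm up
- can0: Closed steel canister, a plain upright cylinder 36 mm across and 56 mm high, 0.12 kg, one of two to four standing on the white board (240 x 160 mm, 4 mm thick). Origin: centre of its underside; z up
- can1: Another such canister
- can2: Another such canister
- can3: Another such canister
- bottle: Bystander: amber glass bottle 56 mm across and 130 mm high; leave it alone. Origin: centre of its underside
- bowl: Bystander: open steel bowl 130 mm across and 50 mm high; leave it alone. Origin: centre of its underside
- forceps: Bystander: steel forceps lying on the table, about 160 mm long; leave them alone. Origin: near their middle
There are look-alikes about, which are no part of the job. What is shaped like the can3 but green, orange or red is not meant.

How it is judged:
By the outcome, as a careful person would: the job done as asked, in the order asked, and still so for the second after the job is handed in, with the robot touching nothing.
Of can0, can1, can2, can3 only 2 to 4 are there at a start; the rules pass over those that are not, and their reading is None.
At some moment in a run one of crank may be knocked a few centimetres aside while the robot is not near it.
It also fails if it takes over 210 s, if anything falls off the work surface, if the arm or the gripper's body presses on something with over 40 N, if the wrist force passes 120 N, or if a joint passes its speed limit or range.

### The arm

A 6-joint arm with a two-finger parallel gripper is mounted at the origin on the work surface. World frame = base frame: x ahead of the robot, y to its left, z up, the work surface at z = 0. Lengths are in m, angles in rad, forces in N, time in s.
With the tool pointing down it reaches from about 0.325 to 0.85 m from the base axis. Payload 4.4 kg.
Tool frame: the origin (TCP) lies on the mounting face of the last link; the fingertips stand ctrl.tips_ahead ahead of it and the grasp point (between the pads) lies 180 mm ahead of it (ctrl.tips_ahead is the distance from the TCP to the fingertips, in m); z points along the fingers, y is the line along which they close (so a half turn about z gives the same grasp; the last joint's range is limited). The gripper opens to 94 mm and grips with 3 to 60 N. Pads are 16 mm wide; open, the fingers measure 119 mm over their backs; the gripper's body (75 mm by 177 mm) begins 78 mm behind the grasp point.
Start: joints at [-1.302, 0.207, 1.542, -0, 1.393, -0.15], TCP at [0.234, -0.525, 0.405] pointing down, gripper open.
Joint ranges: [-2.73, 2.73], [-0.86, 2.22], [0.23, 2.46], [-1.11, 4.25], [0.08, 2.63], [-2.82, 2.82]. Speed limits (rad/s): [2.79, 2.79, 3.14, 3.14, 3.14, 3.14].

### API

Orientations are given as a unit quaternion [w, x, y, z].
In Python, from cell import telemetry, cams, ticket, ctrl gives the robot as it stands.
- The arm moves only by the shell command python3 -m pendant 'ROWS' [OPENING]. ROWS is JSON, a list that holds one entry, the list of rows, each a list of 4 numbers: the shift along the tool's x, y, z in mm, then the turn about the tool's z in degrees. A call has 1 to 10 rows; each row shifts and turns the commanded pose from where the row before left it, along the tool's axes as they then stand; what a row does not reach is not made up. A row lasts 1/10 s, in which the tool goes at most 50 mm and 8.59 degrees, less where a joint would pass 70% of its speed; a pose out of reach is approached as far as the arm can. A call is refused whole if a number of a shift passes 50 or a number of a turn 8.59, either way. A call with a gripper value outside its range is refused whole. OPENING is the closure, from 0 (fully open) to 1 (shut), set as the call begins (- or left out, the last holds). The fingers move at their own pace and stop on an object; the grip force is fixed at half the most. Time passes only in rows, so rows that do not move let the fingers close. It gives the time, the measured TCP pose, the force, the opening and the grip force at its end, in the units of the state.
- telemetry.get_obs(): the state, without advancing time (a new reading comes with each control period).
- cams.capture(name): name is "scene" or "top"; returns the picture (384x512x3 uint8, red, green, blue); there is no depth.
- cams.camera_model(name): a dict with "fx", "fy", "cx", "cy" (pixels), "R" (3x3) and "t" (3): a world point X has camera coordinates R X + t. Camera axes: x right, y down, z forward; pixel columns grow to the right and rows downward; lengths in m; the calibration is good to about 2 mm. A picture is of the moment at which its call begins. camera_model takes no time and is no camera call.
- ticket.hand_in(): hands the job in; it is judged then, once.
The state is a dict: "t": time; "qpos": joint angles; "qvel": joint speeds; "effort": joint torques, N m; "eef_pos": TCP position; "orientation": TCP orientation; "wrist_force": force on the tool from outside, world axes, zero at the start; "wrist_torque": the same for the moment, N m; "opening": opening from 0.0 (shut) to 1.0 (fully open); "gripper_force": force on a finger pad.
Only numpy, scipy, OpenCV 4.12 (cv2) and the standard library are available. Lean on these libraries where they do the work, as an engineer would, in place of code of your own. Each camera call takes 0.05 s, during which the arm holds its last target. There are 200 camera calls.

## Working session

There is one attempt and no reset: what is moved stays moved. The work goes in short steps, Python scripts to look and compute and a shell command to move; the robot and the scene stay as the last step left them, time stands still between calls to the robot, and variables do not carry over. Pictures are saved under pics/ and viewed, at most 14 in all, crops included, and the job is handed in when it is done.

```bash
ls; mkdir -p pics
python3 - <<'E'
from cell import telemetry,cams,ticket,ctrl
import cv2
for n in("scene","top"):
    cv2.imwrite(f"pics/{n}0.png",cv2.resize(cams.capture(n)[:,:,::-1],(800,600),interpolation=cv2.INTER_CUBIC))
    print(cams.camera_model(n))
print(ctrl.tips_ahead,telemetry.get_obs())
E
```

```text
pics
{'fx': 351.1094623788755, 'fy': 351.1094623788755, 'cx': 259.09514082753884, 'cy': 191.69903812023387, 'R': array([[ 0.73296289,  0.6801896 ,  0.01036884],
       [ 0.43079559, -0.45231507, -0.78091372],
       [-0.52647941,  0.57684763, -0.62455283]]), 't': array([-0.44082627, -0.14504386,  1.34830484])}
{'fx': 473.84439860802394, 'fy': 473.84439860802394, 'cx': 258.704661882415, 'cy': 194.02777906346122, 'R': array([[ 0.00971587, -0.99974833,  0.02022084],
       [-0.99761972, -0.01107179, -0.06806109],
       [ 0.06826784, -0.01951143, -0.99747622]]), 't': array([-0.01824086,  0.592669  ,  1.35072529])}
0.1992 {'t': 0.1, 'qpos': array([-1.30253062e+00,  2.07326335e-01,  1.54278852e+00,  1.11476040e-05,
        1.39353982e+00, -1.50505971e-01]), 'qvel': array([ 5.77344407e-05, -1.03189973e-03, -4.11272963e-03, -6.52598499e-04,
        1.96563361e-03,  6.54184111e-04]), 'effort': array([-4.17394958e-04, -3.71866608e+01, -2.82293004e+01,  7.00006960e-02,
        3.11481056e-02, -4.30032151e-05]), 'eef_pos': array([ 0.23371736, -0.52499971,  0.40362203]), 'orientation': array([-1.02955068e-03,  9.78158444e-01,  2.07858113e-01, -5.51949838e-05]), 'wrist_force': array([-0.677127  ,  0.41119653,  0.2509575 ]), 'wrist_torque': array([-0.00755259, -0.02849021,  0.00366293]), 'gripper_force': 0.0, 'opening': 0.9986600217006786}
```

View pics/scene0.png

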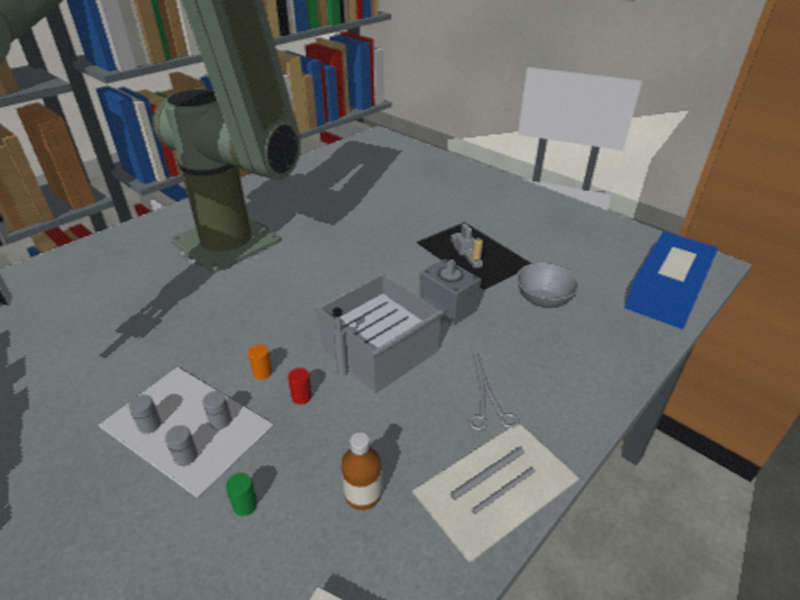

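View pics/top0.png

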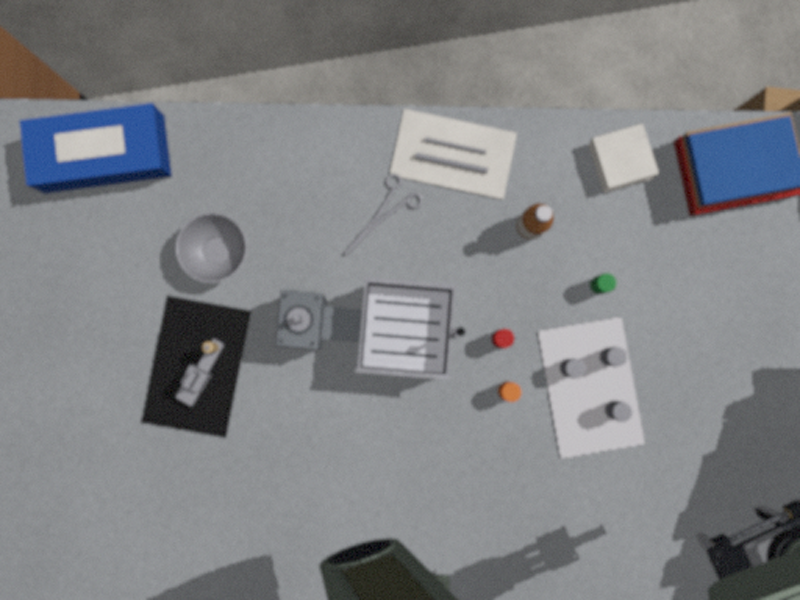

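Scene: three grey canisters on the white board (top, 800-wide: (573,367), (613,356), (618,410)). The tub is around (406,330), the gearbox shaft at (299,320), and the crank on its mat with hub near (197,378) and handle at (208,348). Next come enlarged crops.

```bash
cat > h.py <<'E'
import numpy as np,cv2
from cell import telemetry,cams,ctrl
def crop(n,c0,r0,w,h,k,name,img=None):
    im=cams.capture(n) if img is None else img
    o=cv2.resize(im[r0:r0+h,c0:c0+w,::-1],None,fx=k,fy=k,interpolation=cv2.INTER_CUBIC)
    for i in range(0,w,10):
        cv2.line(o,(i*k,0),(i*k,6 if i%50 else 14),(0,255,255),1)
        if i%20==0: cv2.putText(o,str(c0+i),(i*k,24),0,.35,(0,255,255),1)
    for i in range(0,h,10):
        cv2.line(o,(0,i*k),(6,i*k),(0,255,255),1)
        if i%20==0: cv2.putText(o,str(r0+i),(8,i*k+4),0,.35,(0,255,255),1)
    cv2.imwrite("pics/"+name+".png",o)
def ray(n,u,v,z):
    m=cams.camera_model(n);R=m["R"];C=-R.T@m["t"]
    d=R.T@np.array([(u-m["cx"])/m["fx"],(v-m["cy"])/m["fy"],1]);return C+d*(z-C[2])/d[2]
def proj(n,X):
    m=cams.camera_model(n);c=m["R"]@np.array(X)+m["t"];return np.array([m["fx"]*c[0]/c[2]+m["cx"],m["fy"]*c[1]/c[2]+m["cy"]])
def tri(ut,us):
    A=[];b=[]
    for n,uv in(("top",ut),("scene",us)):
        m=cams.camera_model(n)
        for i,(f,c) in enumerate((("fx","cx"),("fy","cy"))):
            r=m[f]*m["R"][i]-(uv[i]-m[c])*m["R"][2];A.append(r);b.append(-(m[f]*m["t"][i]-(uv[i]-m[c])*m["t"][2]))
    x,res,_,_=np.linalg.lstsq(np.array(A),np.array(b),rcond=None);return x
def tool():
    o=telemetry.get_obs();w,x,y,z=o["orientation"]
    from scipy.spatial.transform import Rotation as Ro
    return o,Ro.from_quat([x,y,z,w]).as_matrix()
def goto(x,y,z,yaw=None):
    """remaining move in tool mm to bring GRASP point to x,y,z; yaw= world angle (deg) of tool y axis"""
    o,R=tool();g=o["eef_pos"]+.18*R[:,2];d=R.T@(np.array([x,y,z])-g)*1000
    cur=np.degrees(np.arctan2(R[1,1],R[0,1]));t=None
    if yaw is not None: t=-((yaw-cur+90)%180-90)  # tool z down
    print("grasp",g.round(4),"yawy",cur.round(1),"move mm",d.round(1),"turn",t,"q6",o["qpos"][5].round(2),"F",o["wrist_force"].round(1),"op",round(o["opening"],3),"t",o["t"])
E
python3 - <<'E'
from h import *
t=cams.capture("top");s=cams.capture("scene")
crop("top",85,180,225,110,3,"a",t)
crop("top",340,195,80,105,5,"b",t)
crop("scene",190,130,160,130,5,"c",s)
a=cv2.imread("pics/b.png");b=cv2.resize(cv2.imread("pics/a.png"),None,fx=1,fy=1)
E
```

```text
(no output)
```

View pics/a.png

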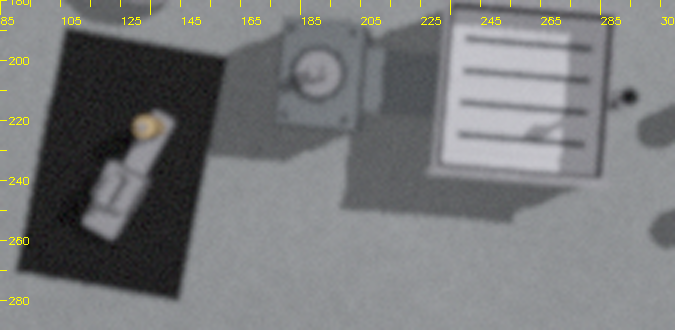

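View pics/b.png

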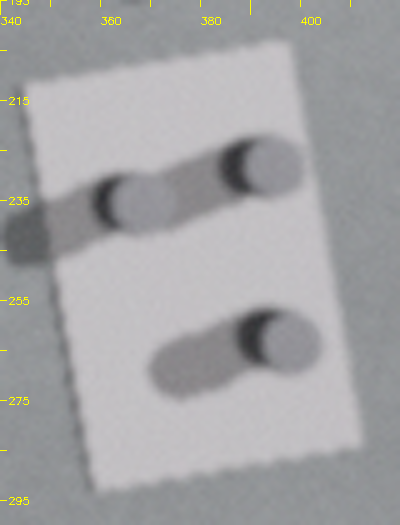

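View pics/c.png

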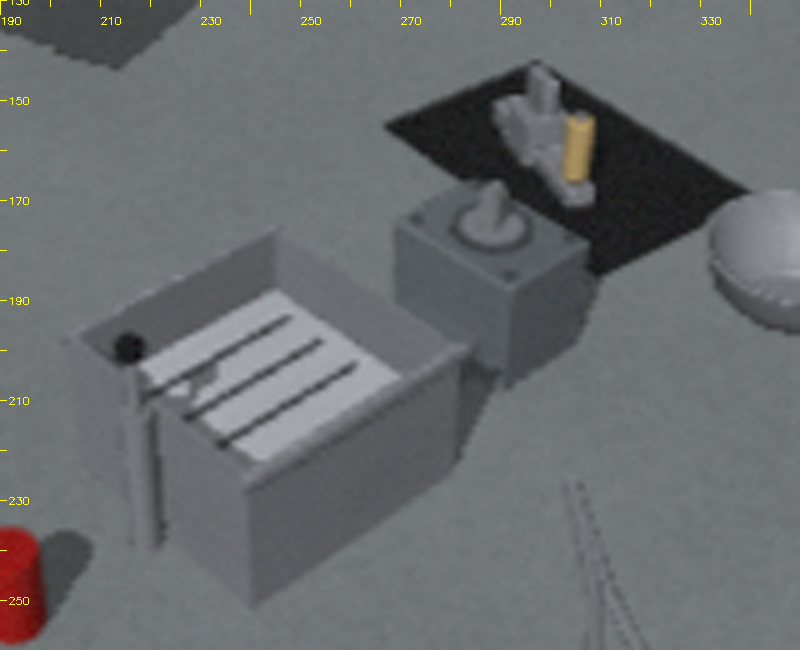

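Crops: shoulder disc at top (191,205), crank fin at about (123.7,242.7), handle top at (133.7,222.3), knob at top (294.7,212.3) and scene (215.8,199.4), and the three can tops as marked. Crank z in the mat frame is 4 mm.

Run:
```python
from h import *
f=lambda n,p,z:print(n,(ray("top",p[0],p[1],z)*1000).round(1))
for n,p in dict(A=(368.6,235.6),B=(394.8,228.4),C=(398.2,263.4)).items(): f(n,p,.06)
A=lambda x,y:(85+x/3,180+y/3)
for p in[(447,8),(612,14),(602,180),(428,178)]: f("rim",A(*p),.1)
f("shoulder",A(318,75),.089)
print("sh scene",ray("scene",288.4,175.6,.089)*1000)
f("fin",A(116,188),.07);f("handle",A(146,127),.07)
f("cw",A(98,228),.024)
print("knob",tri((294.7,212.3),(215.8,199.4))*1000)
print("shaft top scene",ray("scene",289.2,167,.119)*1000)
for p in[(65,30),(226,58),(178,300),(17,272)]: f("mat",A(*p),.004)
for p in[(340+27/5,195+85/5),(340+290/5,195+40/5),(340+361/5,195+445/5),(340+97/5,195+491/5)]: f("board",p,.004)
# scene rim corners at z=.1
for p in[(66,342),(277,230),(467,348),(247,480)]: print("rimS",ray("scene",190+p[0]/5,130+p[1]/5,.1)*1000)
goto(*ray("top",398.2,263.4,.06)[:2],.3,0)
```

```text
A [ 476.6 -320.9   60. ]
B [ 497.5 -395.    60. ]
C [ 399.9 -403.6   60. ]
rim [617.7  57.2 100. ]
rim [613.9 -93.1 100. ]
rim [463.3 -84.8 100. ]
rim [463.7  72.2 100. ]
shoulder [556.  174.3  89. ]
sh scene [563.76522654 173.73256435  89.        ]
fin [451.1 359.5  70. ]
handle [507.2 333.6  70. ]
cw [411.5 387.4  24. ]
knob [ 538.14749386 -103.57136145  145.38305548]
shaft top scene [561.85300933 177.01105301 119.        ]
mat [600.8 430.4   4. ]
mat [575.3 274.1   4. ]
mat [342.3 314.5   4. ]
mat [367.7 468.8   4. ]
board [ 544.  -267.1    4. ]
board [ 572.  -422.5    4. ]
board [ 336.5 -461.6    4. ]
board [ 309.  -307.2    4. ]
rimS [468.14748187 -89.12988198 100.        ]
rimS [478.92043554  68.93279562 100.        ]
rimS [635.22543866  62.55698846 100.        ]
rimS [620.90994964 -96.98458249 100.        ]
grasp [ 0.2337 -0.5248  0.2239] yawy -66.0 move mm [201.1 -43.3 -76. ] turn -66.00375950124067 q6 -0.15 F [-0.9  0.7 -0. ] op 0.999 t 0.2
```

```bash
python3 -m pendant '[[[0,0,0,-7.8],[0,0,0,-7.8],[0,0,0,-7.8],[0,0,0,-7.8],[0,0,0,-7.8],[0,0,0,-7.8],[0,0,0,-7.8],[0,0,0,-7.8]]]' 0
python3 -c "
from h import *
goto(.400,-.404,.15,-3.7)"
```

```text
t: 1.0
eef_pos: [0.2338, -0.5252, 0.4043]
orientation: [-0.0, 0.727, 0.687, 0.0]
wrist_force: [0.6, -0.3, 0.2]
opening: 1.0
gripper_force: 0.0
grasp [ 0.2338 -0.5251  0.2243] yawy -3.3 move mm [130.4 159.   74.4] turn 0.41566286390808216 q6 -1.25 F [ 0.6 -0.3  0.2] op 1.0 t 1.0
```

```bash
python3 -m pendant '[[[26,31.8,0,0],[26,31.8,0,0],[26.1,31.8,0,0],[26.1,31.8,0,0],[26.1,31.8,0,-0.4],[0,0,40,0],[0,0,35,0],[0,0,0,0]]]' 0
python3 -c "
from h import *
goto(.400,-.404,.043,-3.7)
crop('top',340,195,80,105,5,'d')"
```

```text
t: 1.8
eef_pos: [0.3996, -0.4028, 0.3239]
orientation: [-0.006, 0.726, 0.687, 0.001]
wrist_force: [-0.6, -0.1, -0.7]
opening: 0.998
gripper_force: 0.0
grasp [ 0.3983 -0.401   0.1439] yawy -3.1 move mm [ -3.8   2.7 100.9] turn 0.5572713707122148 q6 -0.89 F [-0.6 -0.1 -0.7] op 0.998 t 1.8
```

View pics/d.png

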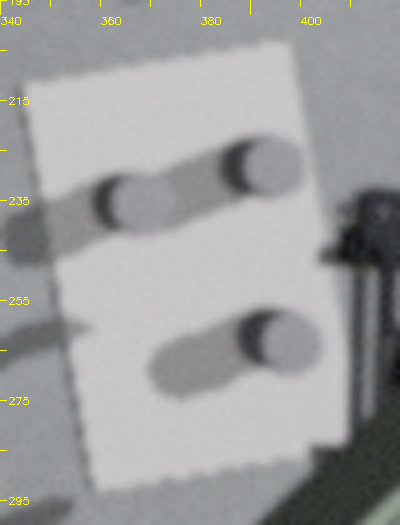

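The picture shows the gripper black at the right (410-420, 235-290) over can C, displaced by perspective; the cans are unmoved. Now descend.

```bash
python3 -m pendant '[[[0,0,30,0],[0,0,30,0],[0,0,25,0],[0,0,15,0],[0,0,0,0],[0,0,0,0]]]' 0
python3 -c "
from h import *
goto(.400,-.404,.043,-3.7)"
```

```text
t: 2.45
eef_pos: [0.4011, -0.4062, 0.2312]
orientation: [0.001, 0.727, 0.687, -0.0]
wrist_force: [-0.4, -0.1, 0.5]
opening: 0.999
gripper_force: 0.0
grasp [ 0.4014 -0.4066  0.0512] yawy -3.2 move mm [ 2.5 -1.5  8.2] turn 0.4713972611862687 q6 -0.89 F [-0.4 -0.1  0.5] op 0.999 t 2.45
```

```bash
python3 -m pendant '[[[2.5,-1.5,8,0.4],[0,0,0,0],[0,0,0,0]]]' 0 ; python3 -m pendant '[[[0,0,0,0],[0,0,0,0],[0,0,0,0],[0,0,0,0],[0,0,0,0],[0,0,0,0],[0,0,0,0],[0,0,0,0]]]' 1
python3 -c "
from h import *
goto(.400,-.404,.26,-3.7)"
```

```text
t: 2.75
eef_pos: [0.3994, -0.4027, 0.2221]
orientation: [0.0, 0.729, 0.685, -0.0]
wrist_force: [0.5, -0.7, 1.0]
opening: 1.001
gripper_force: 0.0
t: 3.55
eef_pos: [0.3993, -0.4027, 0.2216]
orientation: [-0.0, 0.729, 0.685, -0.0]
wrist_force: [-0.5, -0.3, 0.6]
opening: 0.382
gripper_force: 30.0
grasp [ 0.3993 -0.4027  0.0416] yawy -3.6 move mm [  -1.3    0.8 -218.4] turn 0.09543009421589943 q6 -0.88 F [-0.5 -0.3  0.6] op 0.382 t 3.55
```

```bash
python3 -m pendant '[[[0,0,-30,0],[0,0,-45,0],[0,0,-45,0],[0,0,-45,0],[0,0,-45,0],[0,0,-10,0],[0,0,0,0],[0,0,0,0]]]' 1
python3 -c "
from h import *
goto(.5465,.0284,.26,-3.7)"
```

```text
t: 4.35
eef_pos: [0.399, -0.4022, 0.4393]
orientation: [-0.002, 0.729, 0.685, 0.0]
wrist_force: [0.2, 0.4, -2.2]
opening: 0.382
gripper_force: 30.0
grasp [ 0.3986 -0.4017  0.2593] yawy -3.6 move mm [4.385e+02 1.206e+02 3.000e-01] turn 0.09458519055496595 q6 -0.88 F [ 0.2  0.4 -2.2] op 0.382 t 4.35
```

```bash
python3 -m pendant '[[[30,8.3,0,0],[48,13.2,0,0],[48,13.2,0,0],[48,13.2,0,0],[48,13.2,0,0],[48,13.2,0,0],[48,13.2,0,0],[48,13.2,0,0],[48,13.2,0,0],[24.5,6.7,0,0]]]' 1
python3 -m pendant '[[[0,0,0,0],[0,0,0,0],[0,0,0,0]]]'
python3 -c "
from h import *
goto(.5465,.0284,.15,-3.7)
for z in(.045,.05,.06,.07,.08): print(z,ray('scene',190+275/5,130+292/5,z).round(3), ray('scene',190+400/5,130+378/5,z).round(3),ray('top',85+453/3,180+25/3,z).round(3))
crop('scene',190,130,160,130,5,'e')"
```

```text
t: 5.35
eef_pos: [0.547, 0.0309, 0.4377]
orientation: [-0.003, 0.728, 0.686, -0.002]
wrist_force: [-0.3, -0.1, -1.1]
opening: 0.376
gripper_force: 30.0
t: 5.65
eef_pos: [0.5468, 0.0265, 0.4398]
orientation: [-0.001, 0.729, 0.684, -0.001]
wrist_force: [-0.3, 0.1, -1.3]
opening: 0.376
gripper_force: 30.0
grasp [0.5461 0.0264 0.2598] yawy -3.7 move mm [  2.    0.6 109.8] turn 0.03230602905351532 q6 -0.05 F [-0.3  0.1 -1.3] op 0.376 t 5.65
0.045 [0.471 0.074 0.045] [0.584 0.066 0.045] [0.607 0.053 0.045]
0.05 [0.476 0.069 0.05 ] [0.588 0.062 0.05 ] [0.606 0.053 0.05 ]
0.06 [0.485 0.06  0.06 ] [0.595 0.053 0.06 ] [0.605 0.053 0.06 ]
0.07 [0.494 0.051 0.07 ] [0.603 0.044 0.07 ] [0.605 0.052 0.07 ]
0.08 [0.503 0.042 0.08 ] [0.61  0.035 0.08 ] [0.604 0.052 0.08 ]
```

View pics/e.png

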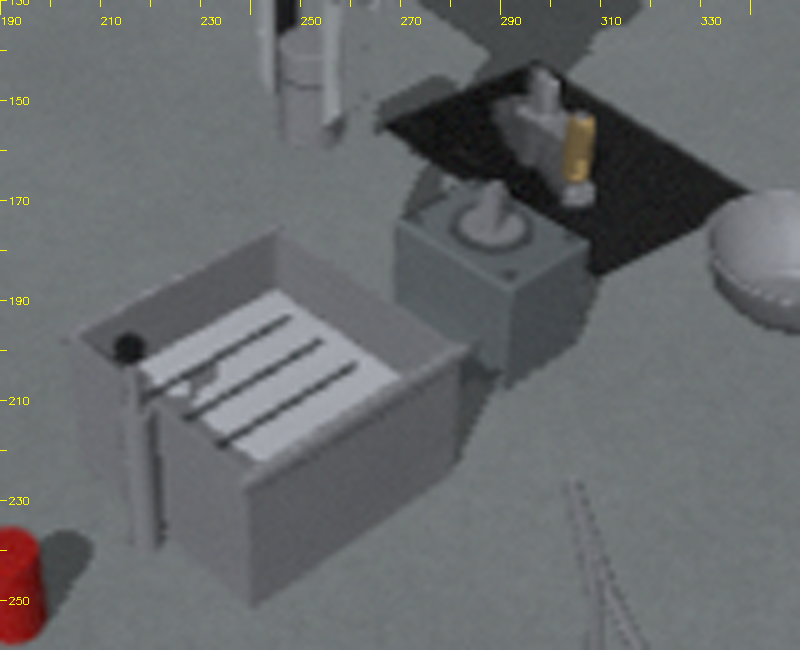

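The can hangs in the grip (scene (251,148)), the tub is empty and the floor is at an estimated z≈0.055. Now lower.

```bash
python3 -m pendant '[[[2,0.6,30,0],[0,0,40,0],[0,0,40,0],[0,0,25,0],[0,0,15,0],[0,0,0,0],[0,0,0,0],[0,0,0,0]]]'
python3 -m pendant '[[[0,0,2.5,0],[0,0,2.5,0],[0,0,0,0],[0,0,0,0]]]'
python3 -m pendant '[[[0,0,2.5,0],[0,0,2.5,0],[0,0,0,0],[0,0,0,0]]]'
```

```text
t: 6.5
eef_pos: [0.5487, 0.0287, 0.2932]
orientation: [0.001, 0.729, 0.684, 0.001]
wrist_force: [1.0, 0.3, -0.9]
opening: 0.377
gripper_force: 30.0
t: 6.9
eef_pos: [0.548, 0.0294, 0.2867]
orientation: [0.0, 0.729, 0.685, 0.0]
wrist_force: [-0.1, -0.0, -1.5]
opening: 0.381
gripper_force: 30.0
t: 7.3
eef_pos: [0.5479, 0.0294, 0.2814]
orientation: [-0.0, 0.729, 0.685, -0.0]
wrist_force: [-0.8, -0.5, -1.7]
opening: 0.378
gripper_force: 30.0
```

```bash
for i in 1 ; do python3 -m pendant '[[[0,0,1.5,0],[0,0,1.5,0],[0,0,0,0],[0,0,0,0]]]' | grep -E "eef|wrist"; python3 -m pendant '[[[0,0,1.5,0],[0,0,0,0],[0,0,0,0]]]'| grep -E "eef|wrist"; python3 -m pendant '[[[0,0,1.5,0],[0,0,0,0],[0,0,0,0]]]'| grep -E "eef|wrist"; python3 -m pendant '[[[0,0,1.5,0],[0,0,0,0],[0,0,0,0]]]'| grep -E "eef|wrist";  done
```

```text
eef_pos: [0.548, 0.0293, 0.2786]
wrist_force: [0.0, -0.9, -2.9]
eef_pos: [0.548, 0.0293, 0.2771]
wrist_force: [0.0, 0.7, -1.8]
eef_pos: [0.548, 0.0293, 0.2756]
wrist_force: [0.6, 0.4, -0.9]
eef_pos: [0.5481, 0.0293, 0.2756]
wrist_force: [-2.8, -0.0, 6.4]
```

```bash
python3 -m pendant '[[[0,0,-0.8,0],[0,0,0,0],[0,0,0,0],[0,0,0,0]]]' 0.42; python3 -m pendant '[[[0,0,-10,0],[0,0,-30,0],[0,0,-45,0],[0,0,-45,0],[0,0,-45,0],[0,0,0,0],[0,0,0,0]]]' 0.42
python3 -c "
from h import *
goto(.4766,-.3209,.26,-3.7)
crop('top',205,160,110,85,6,'f')"
```

```text
t: 9.0
eef_pos: [0.548, 0.0293, 0.2748]
orientation: [-0.0, 0.729, 0.685, -0.0]
wrist_force: [-0.5, 0.6, 0.1]
opening: 0.578
gripper_force: 0.0
t: 9.7
eef_pos: [0.5482, 0.0293, 0.4523]
orientation: [0.002, 0.729, 0.685, 0.001]
wrist_force: [-0.1, -0.5, -1.1]
opening: 0.577
gripper_force: 0.0
grasp [0.5489 0.0292 0.2723] yawy -3.6 move mm [-354.   -50.2   12.1] turn 0.09676503188656227 q6 -0.04 F [-0.1 -0.5 -1.1] op 0.577 t 9.7
```

View pics/f.png

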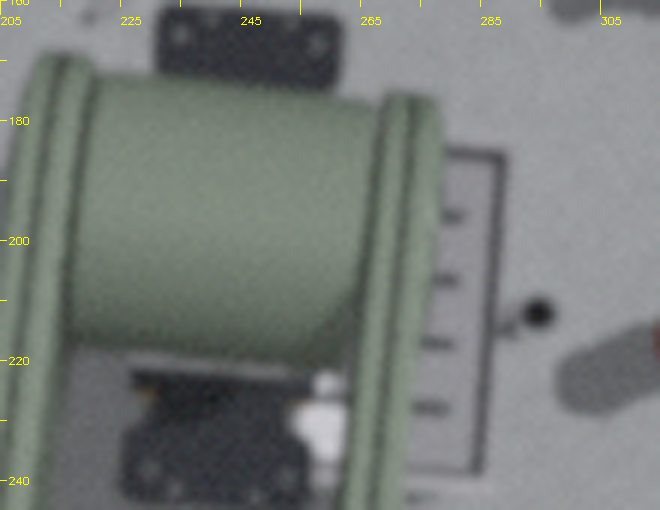

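The arm hides the tub here. Go to can A.

```bash
python3 -m pendant '[[[-30,-4.3,0,0],[-46,-6.5,0,0],[-46,-6.5,0,0],[-46,-6.5,0,0],[-46,-6.5,0,0],[-46,-6.5,0,0],[-46,-6.5,0,0],[-46,-6.5,0,0],[-2,-0.4,50,0],[0,0,50,0]]]' 0.1
python3 -m pendant '[[[0,0,40,0],[0,0,30,0],[0,0,0,0],[0,0,0,0],[0,0,0,0]]]' 0.1
python3 -c "
from h import *
goto(.4766,-.3209,.0416,-3.7)"
```

```text
t: 10.75
eef_pos: [0.4748, -0.3228, 0.3483]
orientation: [0.001, 0.73, 0.683, 0.0]
wrist_force: [0.4, -0.4, -1.0]
opening: 0.898
gripper_force: 0.0
t: 11.25
eef_pos: [0.4762, -0.3213, 0.2816]
orientation: [0.001, 0.729, 0.685, 0.0]
wrist_force: [-0.9, -0.2, -0.3]
opening: 0.901
gripper_force: 0.0
grasp [ 0.4766 -0.3216  0.1016] yawy -3.6 move mm [ 0.8 -0.2 60. ] turn 0.09925724937617986 q6 -0.68 F [-0.9 -0.2 -0.3] op 0.901 t 11.25
```

```bash
python3 -m pendant '[[[0.8,0,25,0],[0,0,25,0],[0,0,10,0],[0,0,0,0],[0,0,0,0]]]' 0.1
python3 -m pendant '[[[0,0,0,0],[0,0,0,0],[0,0,0,0],[0,0,0,0],[0,0,0,0],[0,0,0,0],[0,0,0,0]]]' 1
python3 -m pendant '[[[0,0,-30,0],[0,0,-45,0],[0,0,-45,0],[0,0,-45,0],[0,0,-45,0],[0,0,-10,0],[0,0,0,0],[0,0,0,0]]]' 1
python3 -c "
from h import *
goto(.5437,-.0155,.26,-3.7)"
```

```text
t: 11.75
eef_pos: [0.4764, -0.3206, 0.2216]
orientation: [0.001, 0.729, 0.685, 0.0]
wrist_force: [-0.0, 0.6, 0.1]
opening: 0.902
gripper_force: 0.0
t: 12.45
eef_pos: [0.4757, -0.32, 0.22]
orientation: [-0.0, 0.729, 0.685, 0.0]
wrist_force: [0.3, 0.7, -0.0]
opening: 0.38
gripper_force: 30.0
t: 13.25
eef_pos: [0.4753, -0.3196, 0.4376]
orientation: [-0.002, 0.729, 0.685, -0.0]
wrist_force: [-0.3, -0.3, -1.8]
opening: 0.377
gripper_force: 30.0
grasp [ 0.4747 -0.3192  0.2576] yawy -3.6 move mm [307.4  49.7  -1.8] turn 0.09663823669434635 q6 -0.68 F [-0.3 -0.3 -1.8] op 0.377 t 13.25
```

```bash
python3 -m pendant '[[[25,4,0,0],[47,7.6,0,0],[47,7.6,0,0],[47,7.6,0,0],[47,7.6,0,0],[47,7.6,0,0],[47.4,7.7,0,0],[0,0,0,0],[0,0,0,0],[0,0,0,0]]]' 1
python3 -c "
from h import *
goto(.5437,-.0155,.102,-3.7)"
```

```text
t: 14.25
eef_pos: [0.5442, -0.0171, 0.4378]
orientation: [-0.001, 0.729, 0.684, -0.001]
wrist_force: [-0.2, -0.0, -1.0]
opening: 0.38
gripper_force: 30.0
grasp [ 0.5435 -0.0171  0.2578] yawy -3.6 move mm [  1.6   0.7 155.8] turn 0.051807345541092786 q6 -0.13 F [-0.2 -0.  -1. ] op 0.38 t 14.25
```

```bash
python3 -m pendant '[[[1.6,0.7,30,0],[0,0,40,0],[0,0,40,0],[0,0,25,0],[0,0,15,0],[0,0,0,0],[0,0,0,0],[0,0,0,0]]]'
python3 -m pendant '[[[0,0,3,0],[0,0,3,0],[0,0,0,0],[0,0,0,0]]]'| grep -E "eef|wrist"
python3 -m pendant '[[[0,0,2,0],[0,0,2,0],[0,0,0,0],[0,0,0,0]]]'| grep -E "eef|wrist"
python3 -m pendant '[[[0,0,1.5,0],[0,0,0,0],[0,0,0,0]]]'| grep -E "eef|wrist"
python3 -m pendant '[[[0,0,0,0]]]'| grep -E "eef|wrist"
```

```text
t: 15.05
eef_pos: [0.546, -0.0157, 0.2913]
orientation: [0.001, 0.729, 0.684, 0.001]
wrist_force: [0.1, -0.8, -1.0]
opening: 0.375
gripper_force: 30.0
eef_pos: [0.5454, -0.0147, 0.284]
wrist_force: [-0.0, 0.7, -0.9]
eef_pos: [0.5454, -0.0148, 0.2798]
wrist_force: [0.2, 0.3, -0.8]
eef_pos: [0.5454, -0.0148, 0.2785]
wrist_force: [-0.1, 1.2, -1.7]
eef_pos: [0.5454, -0.0148, 0.2785]
wrist_force: [0.0, -0.6, -0.9]
```

```bash
for i in 1; do python3 -m pendant '[[[0,0,1.5,0],[0,0,0,0],[0,0,0,0]]]'| grep -E "eef|wrist"
python3 -m pendant '[[[0,0,1.5,0],[0,0,0,0],[0,0,0,0]]]'| grep -E "eef|wrist"
python3 -m pendant '[[[0,0,1,0],[0,0,0,0],[0,0,0,0]]]'| grep -E "eef|wrist"
python3 -m pendant '[[[0,0,1,0],[0,0,0,0],[0,0,0,0]]]'| grep -E "eef|wrist"; done
```

```text
eef_pos: [0.5454, -0.0148, 0.2769]
wrist_force: [0.1, -0.2, -1.3]
eef_pos: [0.5454, -0.0148, 0.2754]
wrist_force: [0.4, 0.2, -1.7]
eef_pos: [0.5454, -0.0148, 0.2744]
wrist_force: [-0.1, -0.6, -1.0]
eef_pos: [0.5455, -0.0148, 0.2739]
wrist_force: [-1.6, 0.1, 3.1]
```

Contact as predicted. Release, retreat, go to can B.

```bash
python3 -m pendant '[[[0,0,-0.5,0],[0,0,0,0],[0,0,0,0],[0,0,0,0]]]' 0.42; python3 -m pendant '[[[0,0,-10,0],[0,0,-30,0],[0,0,-45,0],[0,0,-45,0],[0,0,-45,0],[0,0,0,0],[0,0,0,0]]]' 0.42
python3 -c "
from h import *
goto(.4975,-.395,.26,-3.7)"
```

```text
t: 17.85
eef_pos: [0.5454, -0.0148, 0.2739]
orientation: [-0.0, 0.729, 0.685, -0.0]
wrist_force: [0.5, 0.2, 0.4]
opening: 0.578
gripper_force: 0.0
t: 18.55
eef_pos: [0.5456, -0.0148, 0.4514]
orientation: [0.002, 0.729, 0.685, 0.001]
wrist_force: [-0.2, 0.3, 0.1]
opening: 0.58
gripper_force: 0.0
grasp [ 0.5464 -0.015   0.2714] yawy -3.6 move mm [-382.4  -25.    11.5] turn 0.09897512749397208 q6 -0.12 F [-0.2  0.3  0.1] op 0.58 t 18.55
```

```bash
python3 -m pendant '[[[-30,-2,0,0],[-48,-3.1,0,0],[-48,-3.1,0,0],[-48,-3.1,0,0],[-48,-3.1,0,0],[-48,-3.1,0,0],[-48,-3.1,0,0],[-48,-3.1,0,0],[-16.4,-1.3,45,0],[0,0,50,0]]]' 0.1
python3 -m pendant '[[[0,0,40,0],[0,0,30,0],[0,0,0,0],[0,0,0,0],[0,0,0,0]]]' 0.1
python3 -c "
from h import *
goto(.4975,-.395,.0416,-3.7)"
```

```text
t: 19.55
eef_pos: [0.4955, -0.3983, 0.3531]
orientation: [0.002, 0.73, 0.683, -0.0]
wrist_force: [0.4, 0.2, -1.1]
opening: 0.899
gripper_force: 0.0
t: 20.05
eef_pos: [0.4971, -0.3954, 0.2859]
orientation: [0.002, 0.729, 0.685, 0.0]
wrist_force: [-0.3, -0.0, 1.0]
opening: 0.899
gripper_force: 0.0
grasp [ 0.4975 -0.3958  0.1059] yawy -3.6 move mm [ 0.9 -0.2 64.3] turn 0.1040453950306528 q6 -0.75 F [-0.3 -0.   1. ] op 0.899 t 20.05
```

```bash
python3 -m pendant '[[[0.9,0,25,0],[0,0,25,0],[0,0,13,0],[0,0,0,0],[0,0,0,0]]]' 0.1
python3 -m pendant '[[[0,0,0,0],[0,0,0,0],[0,0,0,0],[0,0,0,0],[0,0,0,0],[0,0,0,0],[0,0,0,0]]]' 1
python3 -m pendant '[[[0,0,-30,0],[0,0,-45,0],[0,0,-45,0],[0,0,-45,0],[0,0,-45,0],[0,0,-15,0],[0,0,0,0],[0,0,0,0]]]' 1
python3 -c "
from h import *
goto(.5409,-.0594,.26,-3.7)"
```

```text
t: 20.55
eef_pos: [0.497, -0.3945, 0.2225]
orientation: [0.001, 0.729, 0.685, 0.0]
wrist_force: [-0.2, 0.3, -0.2]
opening: 0.901
gripper_force: 0.0
t: 21.25
eef_pos: [0.4965, -0.394, 0.221]
orientation: [0.0, 0.729, 0.685, 0.0]
wrist_force: [-0.1, 0.1, 0.0]
opening: 0.379
gripper_force: 30.0
t: 22.05
eef_pos: [0.4961, -0.3936, 0.4432]
orientation: [-0.002, 0.729, 0.685, -0.0]
wrist_force: [-0.6, -0.3, -2.1]
opening: 0.38
gripper_force: 30.0
grasp [ 0.4956 -0.3931  0.2632] yawy -3.6 move mm [335.9  24.2   4.1] turn 0.0944509588161111 q6 -0.74 F [-0.6 -0.3 -2.1] op 0.38 t 22.05
```

```bash
python3 -m pendant '[[[25,1.8,0,0],[48,3.4,0,0],[48,3.4,0,0],[48,3.4,0,0],[48,3.4,0,0],[48,3.4,0,0],[48,3.4,0,0],[22.9,2,0,0],[0,0,0,0],[0,0,0,0]]]' 1
python3 -c "
from h import *
goto(.5409,-.0594,.103,-3.7)"
```

```text
t: 23.05
eef_pos: [0.5413, -0.06, 0.4428]
orientation: [-0.002, 0.729, 0.685, -0.002]
wrist_force: [-0.7, 0.1, -0.7]
opening: 0.38
gripper_force: 30.0
grasp [ 0.5403 -0.0598  0.2628] yawy -3.5 move mm [  0.4   1.5 159.8] turn 0.16484324159202401 q6 -0.21 F [-0.7  0.1 -0.7] op 0.38 t 23.05
```

```bash
python3 -m pendant '[[[0.4,0,30,0],[0,0,40,0],[0,0,40,0],[0,0,30,0],[0,0,15,0],[0,0,0,0],[0,0,0,0],[0,0,0,0]]]'
python3 -m pendant '[[[0,0,3,0],[0,0,3,0],[0,0,0,0],[0,0,0,0]]]'| grep -E "eef|wrist"
python3 -m pendant '[[[0,0,2,0],[0,0,0,0],[0,0,0,0]]]'| grep -E "eef|wrist"
```

```text
t: 23.85
eef_pos: [0.5423, -0.0608, 0.2921]
orientation: [0.001, 0.729, 0.684, 0.001]
wrist_force: [-0.2, 0.0, -1.1]
opening: 0.378
gripper_force: 30.0
eef_pos: [0.5418, -0.0598, 0.2851]
wrist_force: [0.4, -0.6, -1.5]
eef_pos: [0.5417, -0.0598, 0.2829]
wrist_force: [0.3, -0.1, -1.2]
```

```bash
python3 -m pendant '[[[0,0,2.5,0],[0,0,2.5,0],[0,0,0,0],[0,0,0,0]]]'| grep -E "eef|wrist"
python3 -m pendant '[[[0,0,1.5,0],[0,0,0,0],[0,0,0,0]]]'| grep -E "eef|wrist"
python3 -m pendant '[[[0,0,1,0],[0,0,0,0],[0,0,0,0]]]'| grep -E "eef|wrist"
python3 -m pendant '[[[0,0,1,0],[0,0,0,0],[0,0,0,0]]]'| grep -E "eef|wrist"
```

```text
eef_pos: [0.5417, -0.0599, 0.2778]
wrist_force: [-0.0, 0.2, -1.4]
eef_pos: [0.5418, -0.0598, 0.2765]
wrist_force: [0.2, -0.3, -1.3]
eef_pos: [0.5417, -0.0599, 0.2755]
wrist_force: [1.3, -0.2, -1.7]
eef_pos: [0.5419, -0.0599, 0.275]
wrist_force: [-0.7, -0.2, 2.8]
```

```bash
python3 -m pendant '[[[0,0,-0.5,0],[0,0,0,0],[0,0,0,0],[0,0,0,0]]]' 0.42; python3 -m pendant '[[[0,0,-10,0],[0,0,-30,0],[0,0,-45,0],[0,0,-45,0],[0,0,-45,0],[0,0,-10,0]]]' 0.42
python3 -m pendant '[[[-30,-12,0,0],[-45,-20,0,0],[-45,-20,0,0],[-45,-20,0,0],[-45,-20,0,0],[-45,-20,0,0],[-45,0,0,0],[0,0,0,0],[0,0,0,0]]]' 0
python3 - <<'E'
from h import *
t=cams.capture("top");np.save("t1",t);np.save("s1",cams.capture("scene"))
crop("top",90,175,200,110,4,"g",t)
crop("scene",190,130,160,130,5,"i",np.load("s1.npy"))
E
```

```text
t: 26.25
eef_pos: [0.5418, -0.0599, 0.2749]
orientation: [-0.0, 0.729, 0.685, -0.0]
wrist_force: [-0.2, 0.9, 0.1]
opening: 0.581
gripper_force: 0.0
t: 26.85
eef_pos: [0.5428, -0.0601, 0.4677]
orientation: [0.006, 0.729, 0.685, 0.003]
wrist_force: [0.7, -0.4, -0.2]
opening: 0.58
gripper_force: 0.0
t: 27.75
eef_pos: [0.4106, -0.3528, 0.4591]
orientation: [-0.001, 0.73, 0.684, 0.0]
wrist_force: [0.0, 1.1, -0.5]
opening: 1.001
gripper_force: 0.0
```

View pics/g.png

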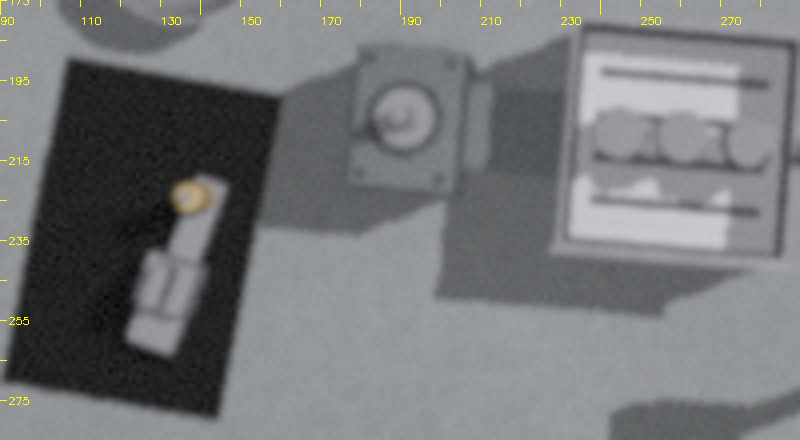

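View pics/i.png

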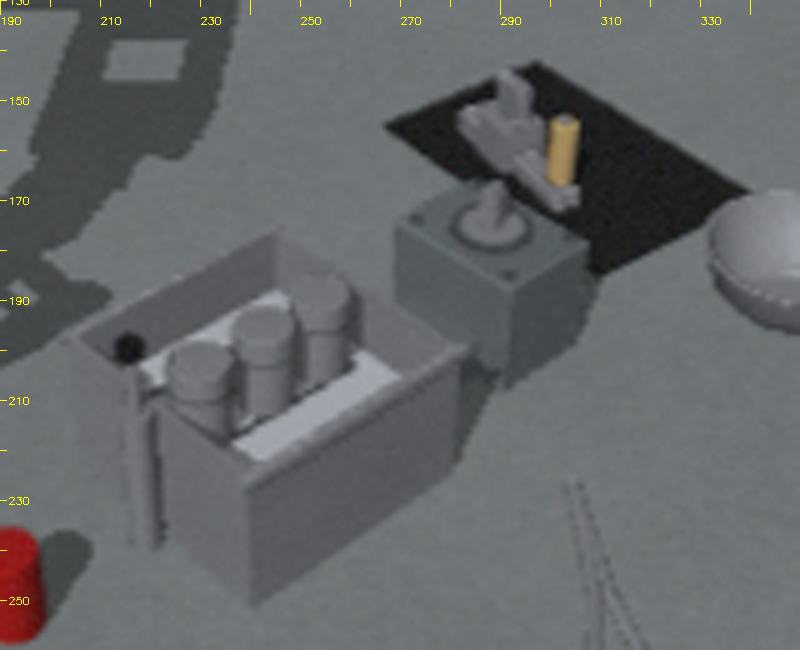

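Picture g/i: the three cans stand in the tub. The crank has been knocked: hub now at top (132.5,246), handle top (138,224). Refit it, using the placed cans as a camera check.

```bash
cat > fit.py <<'E'
from h import *
from scipy.optimize import least_squares
G=lambda x,y:np.array([90+x/4,175+y/4]);S=lambda x,y:np.array([190+x/5,130+y/5])
# camera bias from placed cans (tops z .114)
B={}
cans=[(.548,.0293,.114),(.5455,-.0148,.114),(.5418,-.0599,.114)]
for n,pk in(("top",[G(620,132),G(684,137),G(748,143)]),("scene",[S(322,290),S(263,326),S(202,360)])):
    d=np.array([p-proj(n,c) for p,c in zip(pk,cans)]);print(n,d.round(2).tolist());B[n]=d.mean(0)
obs=[("top",G(215,179),(.078,0,.018)),("top",G(150.5,349.5),(-.048,0,.024)),("top",G(170,285),(0,0,.038)),("top",G(192,195),(.065,0,.07)),("scene",S(564,119),(.065,0,.07)),("scene",S(511,77),(0,0,.07))]
def pt(q,l):
    c,s=np.cos(q[2]),np.sin(q[2]);return[q[0]+c*l[0]-s*l[1],q[1]+s*l[0]+c*l[1],l[2]]
for b in(0,1):
  for cs in(("top",),("top","scene")):
    f=lambda q:np.concatenate([proj(n,pt(q,l))+b*B[n]-u for n,u,l in obs if n in cs])
    r=least_squares(f,[.45,.33,-.4]);print(b,cs,r.x[:2].round(4),np.degrees(r.x[2]).round(1),f(r.x).round(1))
    sh=[("top",G(405,120),.089),("scene",S(492,228),.089),("scene",S(496,183),.119)]
    f2=lambda q:np.concatenate([proj(n,[q[0],q[1],z])+b*B[n]-u for n,u,z in sh if n in cs])
    r=least_squares(f2,[.55,.17]);print("  shaft",r.x.round(4),f2(r.x).round(1))
goto(.45,.33,.2,64)
E
python3 fit.py
```

```text
top [[1.14, -0.12], [0.75, 0.03], [0.01, -0.02]]
scene [[1.61, 0.23], [1.35, 0.77], [1.85, 0.61]]
0 ('top',) [0.4406 0.3428] -18.7 [-0.1  0.2  0.2 -0.5  0.  -0.2 -0.1  0.4]
  shaft [0.556  0.1736] [0. 0.]
0 ('top', 'scene') [0.4412 0.3436] -18.3 [-0.6 -0.   0.  -0.6 -0.3 -0.4 -0.6  0.2 -1.2  0.9 -0.8  0.7]
  shaft [0.5595 0.1755] [-0.7 -1.3 -0.7 -0.8 -0.9  0.3]
1 ('top',) [0.4405 0.3445] -18.7 [-0.1  0.2  0.2 -0.5  0.  -0.2 -0.2  0.4]
  shaft [0.5559 0.1753] [ 0. -0.]
1 ('top', 'scene') [0.4397 0.3446] -18.5 [-0.2  0.5  0.2 -0.2 -0.   0.1 -0.3  0.7  0.2  1.2  0.7  1. ]
  shaft [0.5563 0.1753] [ 0.  -0.1  0.1 -0.6 -0.2  0.5]
grasp [ 0.4112 -0.351   0.2795] yawy -3.6 move mm [682.   -3.4  80.4] turn -67.55226057667824 q6 -0.81 F [ 0.2 -1.  -0.1] op 0.999 t 27.85
```

Run:
```python
from h import *
t=np.load("t1.npy");s=np.load("s1.npy")
f=lambda im,c,r,w,h,k:cv2.createCLAHE(3,(2,2)).apply(cv2.cvtColor(cv2.resize(im[r:r+h,c:c+w],None,fx=k,fy=k,interpolation=cv2.INTER_LANCZOS4),cv2.COLOR_RGB2GRAY))
cv2.imwrite("pics/j.png",np.hstack([f(s,276,160,26,26,15),f(t,176,192,26,26,15)]))
# predicted: shaft top/foot in both and square outlines
for n in("scene","top"):
    for z in(.089,.119): print(n,z,proj(n,[.5561,.1753,z]).round(1))
```

```text
scene 0.089 [286.8 174.4]
scene 0.119 [287.4 166.5]
top 0.089 [190.6 205. ]
top 0.119 [189.2 204.4]
```

View pics/j.png

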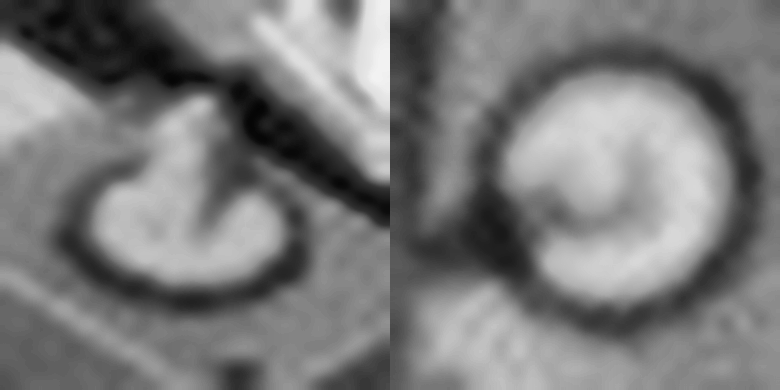

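Scene half: the shaft shows a wide bright left face and a narrow dark right face, so its yaw is roughly 16° mod 90. I'll refine with an averaged intensity fit.

Run:
```python
from h import *
s=np.mean([cams.capture("scene").astype(float).mean(2) for _ in range(12)],0);np.save("savg",s)
t=np.mean([cams.capture("top").astype(float).mean(2) for _ in range(12)],0);np.save("tavg",t)
print("cols",list(range(282,296)))
for r in range(164,177): print(r,s[r,282:296].round().astype(int))
print("top cols 182..200")
for r in range(197,214): print(r,t[r,182:200].round().astype(int))
m=cams.camera_model("scene");print("px/mm",m["fx"]/(m["R"]@[.556,.175,.105]+m["t"])[2]/1000)
```

```text
cols [282, 283, 284, 285, 286, 287, 288, 289, 290, 291, 292, 293, 294, 295]
164 [ 31  29  29  31  30  30  33  49  68  68  67  87  99 113]
165 [31 28 39 43 31 29 30 29 37 37 37 67 91 99]
166 [76 72 78 61 59 61 86 99 71 29 30 38 67 90]
167 [ 97  86  79  73  84 102 111 108  84  48  29  30  38  56]
168 [ 95  92  90  91 102 113 109  99  92  68  31  29  31  34]
169 [ 94  93  93  97 107 113 111 100  82  69  41  32  31  30]
170 [ 94  92  86  89 104 112 112 100  78  68  67  69  43  32]
171 [ 80  74  79  98 111 113 110  96  76  64  62  77  84  75]
172 [ 77  96 108 112 114 114 110  95  77  73  77  81  76  84]
173 [ 92 113 115 114 114 113 111  95  78  91 110 102  80  74]
174 [101 115 114 111 109 114 108  91  89 107 116 114  97  66]
175 [102 116 116 111 109 114 107  95 103 115 116 116 103  73]
176 [ 86 108 114 115 115 116 111 108 115 117 116 112  93  66]
top cols 182..200
197 [121 117 108 101 103 114 125 131 133 134 132 125 117 108 101 101 109 119]
198 [118 108 101 104 120 134 145 149 151 152 149 145 139 125 107  96 101 115]
199 [110 100 103 118 138 149 153 154 156 156 155 154 152 143 125 106  99
[... 422 characters left out ...]
16 129 136 134 129 126 137 150 156 155 145 122 103]
206 [ 72  77  94 105 108 113 118 121 121 122 127 140 151 156 153 142 117 103]
207 [ 69  71  87 103 112 116 117 121 128 134 140 147 154 155 149 132 111 103]
208 [ 73  68  80 100 122 132 133 137 144 148 151 153 155 152 140 119 103 108]
209 [ 83  75  76  99 126 140 147 149 153 153 153 152 150 141 124 106 103 113]
210 [101  91  83  94 115 131 140 146 149 150 148 143 136 123 107 101 109 119]
211 [116 109  96  93  98 110 120 127 132 134 130 122 116 107 104 110 119 124]
212 [122 118 109 100  97  97 100 101 106 108 106 104 106 107 112 119 124 127]
213 [124 123 119 114 110 106  99  97  97  96  97 105 112 116 121 125 127 128]
px/mm 0.3218375118935489
```

```bash
python3 -m pendant '[[[0,0,0,-8.3],[0,0,0,-8.3],[0,0,0,-8.3],[0,0,0,-8.3],[0,0,0,-8.3],[0,0,0,-8.3],[0,0,0,-8.3],[0,0,0,-8.3],[0,0,0,-8.6],[0,0,0,0]]]' 0.2 || python3 -m pendant '[[[0,0,0,-8.3],[0,0,0,-8.3],[0,0,0,-8.3],[0,0,0,-8.3],[0,0,0,-8.3],[0,0,0,-8.3],[0,0,0,-8.3],[0,0,0,-8.3],[0,0,0,-8.5],[0,0,0,0]]]' 0.4
python3 -c "
from h import *
goto(.440,.3446,.25,71.4)"
```

```text
t: 30.05
eef_pos: [0.4111, -0.3523, 0.46]
orientation: [-0.0, 0.163, 0.987, -0.0]
wrist_force: [-0.4, -0.3, 0.1]
opening: 0.598
gripper_force: 0.0
grasp [ 0.4111 -0.3523  0.28  ] yawy 71.3 move mm [196.3 669.2  30. ] turn -0.12249433483357564 q6 -2.11 F [-0.4 -0.3  0.1] op 0.598 t 30.05out of range
```

```bash
python3 -m pendant '[[[8,27,0,0],[13.1,44.6,0,0],[13.1,44.6,0,0],[13.1,44.6,0,0],[13.1,44.6,0,0],[13.1,44.6,0,0],[13.1,44.6,0,0],[13.1,44.6,0,0],[13.1,44.6,0,0],[13.1,44.6,0,0]]]' 0.4
python3 -m pendant '[[[13.1,44.6,0,0],[13.1,44.6,0,0],[13.1,44.6,0,0],[13.1,44.6,0,0],[13.1,44.6,0,0],[5,17.8,0,0],[0,0,0,0],[0,0,0,0],[0,0,0,0]]]' 0.4
python3 -c "
from h import *
goto(.440,.3446,.09,71.4)"
```

```text
t: 31.05
eef_pos: [0.4288, 0.0958, 0.4604]
orientation: [0.001, 0.164, 0.986, 0.0]
wrist_force: [1.0, -1.1, -0.1]
opening: 0.6
gripper_force: 0.0
t: 31.95
eef_pos: [0.4399, 0.3432, 0.46]
orientation: [0.0, 0.164, 0.987, -0.0]
wrist_force: [-0.6, 0.2, -0.3]
opening: 0.602
gripper_force: 0.0
grasp [0.4399 0.3431 0.28  ] yawy 71.2 move mm [  0.4   1.6 190. ] turn -0.24453466605706353 q6 -0.73 F [-0.6  0.2 -0.3] op 0.602 t 31.95
```

```bash
python3 -m pendant '[[[0.4,1.6,30,-0.2],[0,0,45,0],[0,0,45,0],[0,0,45,0],[0,0,25,0],[0,0,0,0],[0,0,0,0]]]' 0.4
python3 -m pendant '[[[0,0,10,0],[0,0,10,0],[0,0,8,0],[0,0,0,0],[0,0,0,0]]]' 0.4
python3 -c "
from h import *
goto(.440,.3446,.0615,71.4)"
```

```text
t: 32.65
eef_pos: [0.4405, 0.3453, 0.2707]
orientation: [0.0, 0.162, 0.987, 0.0]
wrist_force: [0.8, 0.0, 0.7]
opening: 0.598
gripper_force: 0.0
t: 33.15
eef_pos: [0.4397, 0.3463, 0.2418]
orientation: [-0.0, 0.161, 0.987, -0.0]
wrist_force: [-0.0, -0.0, -0.7]
opening: 0.601
gripper_force: 0.0
grasp [0.4397 0.3462 0.0618] yawy 71.5 move mm [-0.8 -1.4  0.3] turn 0.10309563534464417 q6 -0.74 F [-0.  -0.  -0.7] op 0.601 t 33.15
```

```bash
python3 -m pendant '[[[-0.8,-1.4,0,0],[0,0,0,0],[0,0,0,0],[0,0,0,0],[0,0,0,0],[0,0,0,0],[0,0,0,0],[0,0,0,0],[0,0,0,0],[0,0,0,0]]]' 1
python3 -m pendant '[[[0,0,-5,0],[0,0,-10,0],[0,0,-25,0],[0,0,-40,0],[0,0,-40,0],[0,0,-20,0],[0,0,0,0],[0,0,0,0]]]' 1
python3 - <<'E'
from h import *
goto(.5561,.1753,.22,98)
t=cams.capture("top");s=cams.capture("scene")
f=lambda im,c,r,w,h,k:cv2.resize(im[r:r+h,c:c+w,::-1],None,fx=k,fy=k,interpolation=cv2.INTER_CUBIC)
cv2.imwrite("pics/k.png",np.hstack([f(s,230,80,130,130,3),f(t,80,175,130,130,3)]))
E
```

```text
t: 34.15
eef_pos: [0.4404, 0.3449, 0.2423]
orientation: [0.0, 0.161, 0.987, 0.001]
wrist_force: [-0.1, 1.7, 1.6]
opening: 0.122
gripper_force: 30.0
t: 34.95
eef_pos: [0.4397, 0.3443, 0.3814]
orientation: [-0.0, 0.161, 0.987, -0.001]
wrist_force: [-0.2, -0.6, -3.7]
opening: 0.123
gripper_force: 30.0
grasp [0.4395 0.3441 0.2014] yawy 71.5 move mm [-164.2 -123.1  -18.6] turn -26.509768924474656 q6 -0.74 F [-0.2 -0.6 -3.7] op 0.123 t 34.95
```

View pics/k.png

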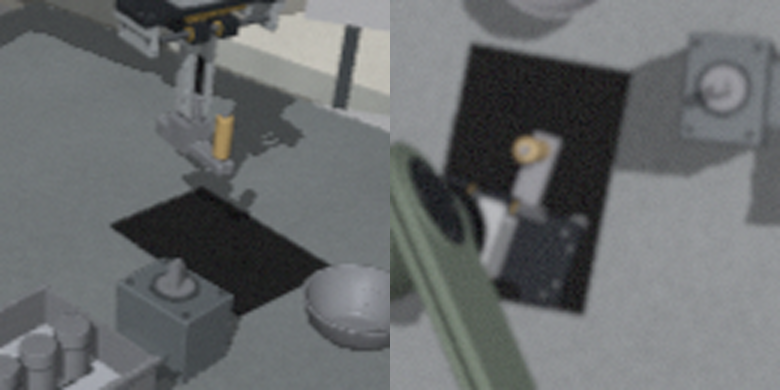

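Crank held level in the grip, clear of the mat. Turn and carry to the shaft.

```bash
python3 -m pendant '[[[0,0,-5,-6.6],[0,0,-5,-6.6],[0,0,0,-6.6],[0,0,0,-6.7],[0,0,0,0],[0,0,0,0]]]' 1
python3 -c "
from h import *
goto(.5561,.1753,.2,98)"
```

```text
t: 35.65
eef_pos: [0.4398, 0.3444, 0.3901]
orientation: [-0.002, -0.068, 0.998, -0.001]
wrist_force: [-0.6, -0.4, -3.7]
opening: 0.125
gripper_force: 30.0
grasp [0.4392 0.3441 0.2101] yawy 97.9 move mm [ -92.7 -183.2   10.1] turn -0.14767925152827388 q6 -1.2 F [-0.6 -0.4 -3.7] op 0.125 t 35.65
```

```bash
python3 -m pendant '[[[-10,-20,0,0],[-16,-32,0,0],[-20,-40,0,0],[-20,-40,0,0],[-16,-32,0,0],[-10.7,-19.2,0,0],[0,0,10,0],[0,0,0,0],[0,0,0,0],[0,0,0,0]]]' 1
python3 -c "
from h import *
goto(.5561,.1753,.18,98)
m=[cams.capture('scene') for _ in range(1)][0]
t=cams.capture('top')
for n,im in (('scene',m),('top',t)):
    h=cv2.cvtColor(im,cv2.COLOR_RGB2HSV);k=((h[...,0]>12)&(h[...,0]<28)&(h[...,1]>90)&(h[...,2]>110)).astype(np.uint8)
    a=cv2.connectedComponentsWithStats(k);print(n,[(s[:4].tolist(),int(s[4]),c.round(1).tolist()) for s,c in zip(a[2][1:],a[3][1:]) if s[4]>15])
o,R=tool();g=o['eef_pos']+.18*R[:,2]
hd=g+R@np.array([-.065 if False else 0,0,0])
for s in(1,-1): print('pred handle mid',s,[proj(n,g+s*.065*R[:,0]+np.array([0,0,.042-.0583])).round(1) for n in('scene','top')])
"
```

```text
t: 36.65
eef_pos: [0.5568, 0.1772, 0.3818]
orientation: [-0.0, -0.07, 0.998, 0.0]
wrist_force: [-0.4, 0.2, -2.8]
opening: 0.127
gripper_force: 30.0
grasp [0.5566 0.1773 0.2018] yawy 98.1 move mm [ 0.8 -1.9 21.8] turn 0.06967111331064757 q6 -1.55 F [-0.4  0.2 -2.8] op 0.127 t 36.65
scene [([87, 0, 8, 30], 33, [90.3, 14.3]), ([435, 0, 77, 171], 6214, [482.8, 101.5]), ([498, 0, 14, 8], 53, [505.2, 2.5]), ([188, 36, 10, 49], 287, [191.8, 63.5]), ([0, 86, 10, 9], 21, [3.9, 89.4]), ([305, 147, 8, 16], 87, [308.3, 154.8]), ([438, 169, 74, 103], 4343, [482.6, 219.9]), ([159, 220, 13, 23], 217, [165.6, 231.3]), ([426, 245, 73, 53], 1586, [461.5, 271.2]), ([219, 291, 20, 21], 307, [228.5, 300.5]), ([224, 322, 9, 4], 19, [228.0, 324.0])]
top [([0, 20, 18, 42], 363, [6.3, 42.1]), ([40, 55, 9, 8], 30, [44.9, 58.9]), ([489, 57, 23, 13], 214, [498.5, 63.0]), ([322, 246, 10, 10], 63, [326.7, 250.5])]
pred handle mid 1 [array([271.1, 141.2]), array([188.3, 228.4])]
pred handle mid -1 [array([308.8, 154.7]), array([182.1, 177.5])]
```

```bash
python3 -m pendant '[[[0.8,-1.9,10,0],[0,0,10,0],[0,0,0,0],[0,0,0,0],[0,0,0,0]]]' 1 | grep -E "eef|wrist"
python3 -m pendant '[[[0,0,2,0],[0,0,2,0],[0,0,0,0],[0,0,0,0]]]' | grep -E "eef|wrist"
python3 -m pendant '[[[0,0,2,0],[0,0,0,0],[0,0,0,0]]]' | grep -E "eef|wrist"
python3 -m pendant '[[[0,0,2,0],[0,0,0,0],[0,0,0,0]]]' | grep -E "eef|wrist"
```

```text
eef_pos: [0.557, 0.1742, 0.362]
wrist_force: [0.4, 0.3, -2.5]
eef_pos: [0.5569, 0.1741, 0.358]
wrist_force: [1.8, -0.1, -2.7]
eef_pos: [0.5569, 0.1742, 0.3559]
wrist_force: [0.7, -0.5, -3.2]
eef_pos: [0.5569, 0.1742, 0.3538]
wrist_force: [0.6, 0.7, -2.8]
```

```bash
python3 -m pendant '[[[0,0,2,0],[0,0,0,0],[0,0,0,0]]]' | grep -E "eef|wrist"
python3 -m pendant '[[[0,0,2,0],[0,0,0,0],[0,0,0,0]]]' | grep -E "eef|wrist|torq"
python3 -c "
from h import *
print(telemetry.get_obs()['wrist_torque'])"
```

```text
eef_pos: [0.557, 0.1743, 0.3532]
wrist_force: [-1.9, -0.0, 4.8]
eef_pos: [0.5571, 0.1743, 0.353]
wrist_force: [-5.0, -0.8, 11.6]
[0.1219803  1.01324244 0.0409959 ]
```

```bash
python3 -m pendant '[[[0,0,-3.5,0],[1.5,0,0,0],[0,0,0,0]]]' | grep -E "eef|wrist"
python3 -m pendant '[[[0,0,2,0],[0,0,0,0],[0,0,0,0]]]' | grep -E "eef|wrist|torq"
python3 -m pendant '[[[0,0,2,0],[0,0,0,0],[0,0,0,0]]]' | grep -E "eef|wrist|torq"
```

```text
eef_pos: [0.556, 0.174, 0.3536]
wrist_force: [2.4, 1.9, 0.2]
eef_pos: [0.5562, 0.1741, 0.3532]
wrist_force: [1.7, 1.6, 5.1]
eef_pos: [0.5562, 0.1741, 0.353]
wrist_force: [-2.6, 0.9, 13.4]
```

```bash
for i in 1 2 3 4; do python3 -m pendant '[[[0,0,0,3],[0,0,0,0]]]' | grep -E "eef|wrist"; python3 -c "
from h import *
print(telemetry.get_obs()['wrist_torque'].round(2))"; done
```

```text
eef_pos: [0.5562, 0.1741, 0.353]
wrist_force: [-2.4, 0.8, 13.5]
[0.28 0.4  0.02]
eef_pos: [0.5562, 0.1742, 0.353]
wrist_force: [-3.1, 0.4, 11.9]
[ 0.34  0.37 -0.  ]
eef_pos: [0.5561, 0.1743, 0.353]
wrist_force: [-2.9, 1.5, 12.2]
[0.48 0.42 0.03]
eef_pos: [0.5561, 0.1744, 0.353]
wrist_force: [-2.6, 1.5, 13.0]
[0.51 0.39 0.04]
```

```bash
python3 -m pendant '[[[0,0,-3.5,-6],[-0.4,1.6,0,0],[0,0,0,0]]]' | grep -E "eef|wrist"
python3 -m pendant '[[[0,0,2,0],[0,0,0,0],[0,0,0,0]]]' | grep -E "eef|wrist|torq"
python3 -m pendant '[[[0,0,2,0],[0,0,0,0],[0,0,0,0]]]' | grep -E "eef|wrist|torq"
python3 -c "
from h import *
print(telemetry.get_obs()['wrist_torque'].round(2))
goto(.5561,.1753,.18,98)"
```

```text
eef_pos: [0.5562, 0.1752, 0.3532]
wrist_force: [3.1, -0.6, 1.7]
eef_pos: [0.5563, 0.1752, 0.3531]
wrist_force: [0.1, -2.0, 8.5]
eef_pos: [0.5563, 0.1752, 0.3529]
wrist_force: [-3.8, -2.6, 16.3]
[-0.44  0.6  -0.  ]
grasp [0.5568 0.175  0.1729] yawy 91.9 move mm [ 0.7  0.3 -7.1] turn -6.086730250177482 q6 -1.45 F [-3.8 -2.6 16.3] op 0.126 t 41.45
```

```bash
cat > ft.py <<'E'
from h import *
w=[]
for _ in range(6):
    cams.capture("top");o=telemetry.get_obs();w.append(np.r_[o["wrist_force"],o["wrist_torque"]])
w=np.mean(w,0);print("TCP",o["eef_pos"].round(4),"F",w[:3].round(2),"T",w[3:].round(3),"t",o["t"]);
import sys
if len(sys.argv)>1: np.save("base",w)
else:
    d=w-np.load("base");F,T=d[:3],d[3:];rz=-.238
    print("dF",F.round(2),"rx",((rz*F[0]-T[1])/F[2]*1000).round(1),"ry",((T[0]+rz*F[1])/F[2]*1000).round(1))
E
python3 -m pendant '[[[0,0,-5,0],[0,0,-5,0],[0,0,0,0],[0,0,0,0]]]' | grep -E "eef|wrist"; python3 ft.py b
python3 -m pendant '[[[0,0,5,0],[0,0,3,0],[0,0,0,0],[0,0,0,0]]]' | grep -E "eef|wrist"; python3 ft.py
python3 -m pendant '[[[0,0,2,0],[0,0,0,0],[0,0,0,0]]]' | grep -E "eef|wrist"; python3 ft.py
```

```text
eef_pos: [0.5549, 0.1756, 0.3574]
wrist_force: [-0.0, 0.6, -2.6]
TCP [0.5556 0.1756 0.3585] F [ 0.16  0.07 -3.07] T [ 0.083 -0.131 -0.011] t 42.15
eef_pos: [0.5563, 0.1756, 0.3531]
wrist_force: [-1.6, 0.0, 5.4]
TCP [0.5563 0.1756 0.3531] F [-1.19 -0.35  6.01] T [-0.01   0.22   0.021] t 42.85
eef_pos: [0.5563, 0.1757, 0.3529]
wrist_force: [-4.3, -1.2, 13.4]
TCP [0.5563 0.1757 0.3529] F [-4.41 -1.16 13.02] T [-0.14   0.856  0.007] t 43.45Traceback (most recent call last):
  File "ft.py", line 9, in <module>
    d=w-np.load("base");F,T=d[:3],d[3:];rz=-.238
        ~~~~~~~^^^^^^^^
    fid = stack.enter_context(open(os.fspath(file), "rb"))
                              ~~~~^^^^^^^^^^^^^^^^^^^^^^^
FileNotFoundError: [Errno 2] No such file or directory: 'base'
Traceback (most recent call last):
  File "ft.py", line 9, in <module>
    d=w-np.load("base");F,T=d[:3],d[3:];rz=-.238
        ~~~~~~~^^^^^^^^
FileNotFoundError: [Errno 2] No such file or directory: 'base'
```

```bash
sed -i 's/"base"/"base.npy"/g' ft.py; python3 -m pendant '[[[0,0,-1,-5],[0,0,0,-5],[0,0,0,0]]]' | grep -E "eef|wrist"
for i in 1 2 3 4 5 6 ; do python3 -m pendant '[[[0,0,0,-5],[0,0,0,0]]]' | grep -E "eef|wrist"; done
```

```text
eef_pos: [0.5568, 0.1756, 0.353]
wrist_force: [-0.7, -0.1, 7.6]
eef_pos: [0.557, 0.1756, 0.3529]
wrist_force: [0.5, -0.7, 6.5]
eef_pos: [0.5571, 0.1757, 0.353]
wrist_force: [1.8, -0.9, 5.8]
eef_pos: [0.5572, 0.1757, 0.353]
wrist_force: [1.6, -1.2, 5.2]
eef_pos: [0.5573, 0.1758, 0.353]
wrist_force: [0.5, 0.7, 6.4]
eef_pos: [0.5573, 0.1759, 0.353]
wrist_force: [1.3, 0.4, 5.2]
eef_pos: [0.5573, 0.176, 0.353]
wrist_force: [1.1, 1.1, 5.8]
```

```bash
python3 - <<'E'
from h import *
s=np.mean([cams.capture("scene").astype(float) for _ in range(6)],0).astype(np.uint8)
t=cams.capture("top")
f=lambda im,c,r,w,h,k:cv2.convertScaleAbs(cv2.resize(im[r:r+h,c:c+w,::-1],None,fx=k,fy=k,interpolation=cv2.INTER_CUBIC),alpha=1.4,beta=10)
cv2.imwrite("pics/l.png",np.hstack([f(s,255,125,60,70,8),f(t,165,180,40,70,8)]))
E
python3 ft.py
```

```text
TCP [0.5573 0.176  0.353 ] F [1.05 0.56 5.47] T [ 0.381 -0.386  0.019] t 45.6
dF [0.89 0.49 8.54] rx 5.1 ry 21.3
```

View pics/l.png

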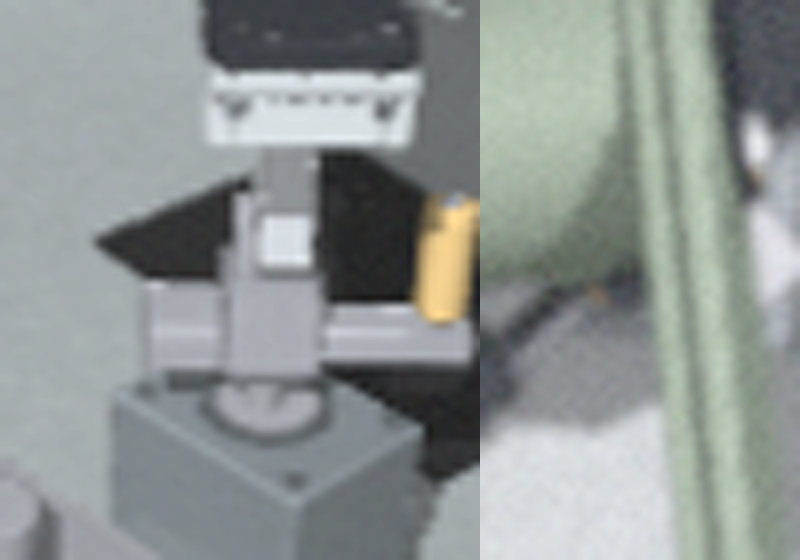

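Hub seen in the scene picture: bottom front edge at (289.4,171.9), handle from (310.9,150) to (310.3,165). The shoulder centre is at about (288.8,175). Compute the hub pose from this, relative to the shaft.

Run:
```python
from h import *
from scipy.optimize import least_squares
o,R=tool();cy=np.arctan2(R[1,1],R[0,1])-np.pi/2;print("crank yaw",np.degrees(cy).round(1),o["eef_pos"].round(4))
L=lambda x,y:np.array([255+x/8-.44,125+y/8-.44])
ob=[(L(447,201),(.065,0,.066)),(L(442,320),(.065,0,.018)),(L(275,375),(0,-.018,0)),(L(222,375),(-.018,-.018,0)),(L(328,375),(.018,-.018,0)),(L(472,362),(.078,-.011,0))]
W=lambda q,l:[q[0]+np.cos(cy)*l[0]-np.sin(cy)*l[1],q[1]+np.sin(cy)*l[0]+np.cos(cy)*l[1],q[2]+l[2]]
for b in(np.zeros(2),np.array([1.6,.54])):
    f=lambda q:np.concatenate([proj("scene",W(q,l))+b-u for u,l in ob])
    r=least_squares(f,[.556,.175,.115]);print(r.x.round(4),f(r.x).round(1))
    g=lambda q:np.concatenate([proj("scene",W([q[0],q[1],.1147],l))+b-u for u,l in ob])
    r=least_squares(g,[.556,.175]);print("  z fixed",r.x.round(4),g(r.x).round(1))
    # shoulder ellipse centre, whole ellipse in earlier avg picture
    print("  shaft:",ray("scene",*(np.array([288.4,175.4])-b),.089).round(4))
# shoulder disc ellipse from averaged image: dark ring centroid
for n,a,box in(("scene",np.load("savg.npy"),(278,163,300,184)),("top",np.load("tavg.npy"),(178,193,204,217))):
    x0,y0,x1,y1=box;im=cv2.resize(a[y0:y1,x0:x1].astype(np.float32),None,fx=4,fy=4,interpolation=cv2.INTER_CUBIC)
```

```text
crank yaw 42.0 [0.5573 0.176  0.353 ]
[0.5502 0.1889 0.1037] [ 0.8  0.7 -0.1 -1.  -0.3 -0.1  0.6 -0.2 -1.1 -0.   0.1  0.6]
  z fixed [0.5593 0.1756] [ 1.   0.4  0.  -1.  -0.5 -0.   0.3 -0.2 -1.2  0.1  0.3  0.7]
  shaft: [0.5631 0.1746 0.089 ]
[0.5459 0.1862 0.1051] [ 0.8  0.7 -0.1 -1.  -0.3 -0.1  0.6 -0.2 -1.1 -0.   0.1  0.6]
  z fixed [0.554  0.1745] [ 1.   0.4  0.  -1.  -0.4 -0.1  0.3 -0.2 -1.2  0.   0.3  0.7]
  shaft: [0.5576 0.1733 0.089 ]
```

```bash
python3 -m pendant '[[[0,0,-7,0],[0,0,0,8.5],[0,0,0,8.5],[0,0,0,8.5],[0,0,0,8.5],[0,0,0,0],[0,0,0,0]]]' | grep -E "eef|wrist"; python3 ft.py b;  python3 -c "
from h import *
goto(.5600,.1755,.177,98)"
```

```text
eef_pos: [0.5555, 0.1757, 0.3572]
wrist_force: [-1.6, 1.0, 1.8]
TCP [0.5556 0.1757 0.3571] F [-1.67  1.34  1.82] T [0.382 0.285 0.002] t 46.6
grasp [0.5554 0.1757 0.1771] yawy 98.0 move mm [-4.5 -0.9  0.1] turn 0.039138972028339936 q6 -1.55 F [-2.1  1.   2.2] op 0.125 t 46.6
```

```bash
python3 -m pendant '[[[0,0,-8,0],[0,0,0,0],[0,0,0,0]]]' | grep -E "eef|wrist"; python3 ft.py b
python3 -m pendant '[[[-4.5,-0.7,0,0],[0,0,0,0],[0,0,0,0]]]' | grep -E "eef|wrist"
python3 -m pendant '[[[0,0,3,0],[0,0,3,0],[0,0,0,0],[0,0,0,0]]]' | grep -E "eef|wrist"
python3 -m pendant '[[[0,0,2,0],[0,0,0,0],[0,0,0,0]]]' | grep -E "eef|wrist"
python3 -m pendant '[[[0,0,2,0],[0,0,0,0],[0,0,0,0]]]' | grep -E "eef|wrist"
```

```text
eef_pos: [0.5559, 0.1753, 0.3649]
wrist_force: [-0.1, 0.1, -2.3]
TCP [0.5557 0.1755 0.3647] F [ 0.27  0.01 -3.22] T [ 0.047 -0.148 -0.005] t 47.2
eef_pos: [0.5605, 0.1755, 0.365]
wrist_force: [-0.3, -1.0, -2.0]
eef_pos: [0.5602, 0.1755, 0.3587]
wrist_force: [0.1, 0.5, -2.9]
eef_pos: [0.5603, 0.1755, 0.357]
wrist_force: [1.2, -0.2, -3.7]
eef_pos: [0.5603, 0.1755, 0.3549]
wrist_force: [-0.1, -0.1, -2.7]
```

```bash
for i in 1; do python3 -m pendant '[[[0,0,2,0],[0,0,0,0],[0,0,0,0]]]' | grep -E "eef|wrist"
python3 -m pendant '[[[0,0,2,0],[0,0,0,0],[0,0,0,0]]]' | grep -E "eef|wrist"; python3 ft.py; done
```

```text
eef_pos: [0.5605, 0.1755, 0.3533]
wrist_force: [0.6, 0.0, -0.7]
eef_pos: [0.5606, 0.1755, 0.3529]
wrist_force: [-3.5, -1.2, 5.8]
TCP [0.5606 0.1756 0.3529] F [-2.06 -0.43  5.41] T [0.018 0.408 0.015] t 49.4
dF [-2.32 -0.44  8.63] rx -0.3 ry 8.8
```

```bash
python3 -m pendant '[[[0,0,-7,0],[1.4,4.2,0,0],[0,0,0,0],[0,0,3,0],[0,0,0,0],[0,0,0,0]]]' | grep -E "eef|wrist"
python3 -m pendant '[[[0,0,2,0],[0,0,0,0],[0,0,0,0]]]' | grep -E "eef|wrist"
python3 -m pendant '[[[0,0,2,0],[0,0,0,0],[0,0,0,0]]]' | grep -E "eef|wrist"; python3 ft.py
```

```text
eef_pos: [0.5582, 0.1794, 0.3543]
wrist_force: [-0.2, 0.3, -2.8]
eef_pos: [0.5585, 0.1794, 0.3532]
wrist_force: [0.6, -1.0, -1.5]
eef_pos: [0.5584, 0.1792, 0.3507]
wrist_force: [1.1, -1.8, -3.0]
TCP [0.5584 0.1793 0.3508] F [ 0.78 -1.62 -3.37] T [-0.308 -0.373 -0.021] t 50.9
dF [ 0.51 -1.64 -0.15] rx -693.3 ry -223.4
```

It dropped past the taper. Ease laterally and seat.

```bash
python3 -m pendant '[[[0,-0.6,3,0],[0,0,3,0],[0,0,0,0],[0,0,0,0]]]' | grep -E "eef|wrist"
python3 -m pendant '[[[0,0,4,0],[0,0,4,0],[0,0,0,0],[0,0,0,0]]]' | grep -E "eef|wrist"; python3 ft.py
```

```text
eef_pos: [0.5584, 0.1789, 0.3447]
wrist_force: [1.1, -0.6, -4.1]
eef_pos: [0.5585, 0.1789, 0.3366]
wrist_force: [1.6, -0.2, -3.8]
TCP [0.5584 0.1789 0.3371] F [ 1.21 -0.02 -3.57] T [ 0.023 -0.409 -0.002] t 52.0
dF [ 0.95 -0.03 -0.35] rx -102.6 ry 49.2
```

```bash
python3 -m pendant '[[[-0.4,0,4,0],[0,0,3,0],[0,0,0,0],[0,0,0,0]]]' | grep -E "eef|wrist"
for i in 1; do python3 -m pendant '[[[0,0,2,0],[0,0,0,0],[0,0,0,0]]]' | grep -E "eef|wrist"; python3 -m pendant '[[[0,0,2,0],[0,0,0,0],[0,0,0,0]]]' | grep -E "eef|wrist"; python3 -m pendant '[[[0,0,2,0],[0,0,0,0],[0,0,0,0]]]' | grep -E "eef|wrist";python3 ft.py;  done
```

```text
eef_pos: [0.5587, 0.1789, 0.3297]
wrist_force: [0.6, -0.0, -2.9]
eef_pos: [0.5587, 0.1789, 0.3279]
wrist_force: [0.6, -1.1, -3.6]
eef_pos: [0.5589, 0.179, 0.3273]
wrist_force: [-2.8, -0.1, 6.1]
eef_pos: [0.5589, 0.179, 0.3273]
wrist_force: [-6.8, -1.7, 13.4]
TCP [0.5589 0.179  0.3273] F [-6.44 -1.34 13.74] T [-0.217  1.262  0.006] t 53.6
dF [-6.71 -1.35 16.96] rx 11.0 ry 3.3
```

Seated at TCP z 0.3273, exactly as predicted. Wind clockwise (positive tool turn), watching the z torque.

```bash
cat > k.py <<'E'
from h import *
im=cams.capture("scene").astype(float).mean(2)[185:250,205:230]
m=im<38;ys,xs=np.nonzero(m)
o=telemetry.get_obs();R=tool()[1]
print("knob px",(xs.mean()+205).round(2) if len(xs) else None,(ys.mean()+185).round(2) if len(xs) else None,len(xs),"| F",o["wrist_force"].round(1),"T",o["wrist_torque"].round(3),"q6",o["qpos"][5].round(3),"yaw",np.degrees(np.arctan2(R[1,1],R[0,1])).round(1),"z",o["eef_pos"].round(4),"op",round(o["opening"],3),"t",o["t"])
E
python3 k.py
python3 -m pendant '[[[0,0,-1.5,0],[0,0,0,5],[0,0,0,8.5],[0,0,0,8.5],[0,0,0,0]]]' >/dev/null; python3 k.py
python3 -m pendant '[[[0,0,0,8.5],[0,0,0,8.5],[0,0,0,8.5],[0,0,0,8.5],[0,0,0,8.5],[0,0,0,8.5],[0,0,0,8.5],[0,0,0,8.5]]]' >/dev/null; python3 k.py
```

```text
knob px 215.44 199.5 18 | F [-6.3 -1.7 13. ] T [-0.182  1.313  0.024] q6 -1.548 yaw 98.0 z [0.5589 0.179  0.3273] op 0.127 t 53.65
knob px 215.58 199.47 19 | F [-2.  -2.9  5.7] T [-0.725  0.142 -0.071] q6 -1.163 yaw 76.0 z [0.5597 0.1781 0.3273] op 0.126 t 54.2
knob px 215.5 200.0 20 | F [-7.  -7.4 10.5] T [-1.691  1.289 -0.003] q6 0.033 yaw 7.4 z [0.5586 0.1771 0.3273] op 0.128 t 55.05
```

```bash
python3 -m pendant '[[[-0.5,-0.6,-0.7,0],[0,0,0,8.5],[0,0,0,8.5],[0,0,0,8.5],[0,0,0,8.5],[0,0,0,8.5],[0,0,0,8.5],[0,0,0,8.5],[0,0,0,8.5]]]' >/dev/null; python3 k.py
python3 -m pendant '[[[0,0,0,8.5],[0,0,0,8.5],[0,0,0,8.5],[0,0,0,8.5],[0,0,0,8.5],[0,0,0,8.5],[0,0,0,8.5],[0,0,0,0],[0,0,0,0]]]' >/dev/null; python3 k.py
```

```text
knob px 215.5 200.78 18 | F [-8.  -5.2  9.7] T [-1.075  1.721 -0.021] q6 1.219 yaw -60.6 z [0.5572 0.1773 0.3273] op 0.123 t 56.0
knob px 215.47 201.35 17 | F [-7.8 -0.   9.7] T [-0.07   1.749 -0.04 ] q6 2.247 yaw -119.5 z [0.557  0.1786 0.3273] op 0.125 t 56.95
```

```bash
python3 -m pendant '[[[0,0,0,0],[0,0,0,0],[0,0,0,0],[0,0,0,0],[0,0,0,0]]]' 0.5 >/dev/null; python3 -c "
from h import *
goto(.558,.178,.1475)"
python3 -m pendant '[[[0,0,0,-8.57],[0,0,0,-8.57],[0,0,0,-8.57],[0,0,0,-8.57],[0,0,0,-8.57],[0,0,0,-8.57],[0,0,0,-8.57],[0,0,0,-8.57],[0,0,0,-8.57],[0,0,0,-8.57]]]' >/dev/null; python3 k.py
python3 -m pendant '[[[0,0,0,-8.57],[0,0,0,-8.57],[0,0,0,-8.57],[0,0,0,-8.57],[0,0,0,-8.57],[0,0,0,-8.57],[0,0,0,-8.57],[0,0,0,-8.57],[0,0,0,-8.57],[0,0,0,-8.57]]]' >/dev/null
python3 -m pendant '[[[0,0,0,-8.57],[0,0,0,0],[0,0,0,0]]]' >/dev/null; python3 k.py;python3 -c "
from h import *
goto(.558,.178,.1475)"
```

```text
grasp [0.5585 0.1783 0.146 ] yawy -119.5 move mm [-0.2  0.5 -1.5] turn None q6 2.25 F [-0.5  0.9  0.1] op 0.489 t 57.45
knob px 215.5 201.5 16 | F [-0.6 -0.3  0.5] T [ 0.008 -0.093 -0.028] q6 0.742 yaw -33.2 z [0.5584 0.1783 0.3261] op 0.5 t 58.5
knob px 215.47 201.35 17 | F [-0.9 -0.3 -0.1] T [ 0.062 -0.145 -0.001] q6 -0.89 yaw 60.3 z [0.5584 0.1783 0.3262] op 0.502 t 59.85
grasp [0.5584 0.1784 0.1462] yawy 60.3 move mm [ 0.1 -0.5 -1.3] turn None q6 -0.89 F [-0.9 -0.3 -0.1] op 0.502 t 59.85
```

```bash
python3 -m pendant '[[[0,-0.5,-1.2,0],[0,0,0,0],[0,0,0,0],[0,0,0,0],[0,0,0,0],[0,0,0,0]]]' 1 >/dev/null; python3 k.py
python3 -m pendant '[[[0,0,0,5],[0,0,0,8.57],[0,0,0,8.57],[0,0,0,8.57],[0,0,0,8.57],[0,0,0,8.57],[0,0,0,8.57],[0,0,0,8.57],[0,0,0,8.57],[0,0,0,8.57]]]' >/dev/null; python3 k.py
python3 -m pendant '[[[0,0,0,8.57],[0,0,0,8.57],[0,0,0,8.57],[0,0,0,8.57],[0,0,0,8.57],[0,0,0,8.57],[0,0,0,8.57],[0,0,0,8.57],[0,0,0,8.57],[0,0,0,8.57]]]' >/dev/null; python3 k.py
python3 -m pendant '[[[0,0,0,8.57],[0,0,0,4],[0,0,0,0],[0,0,0,0]]]' >/dev/null; python3 k.py
```

```text
knob px 215.47 201.35 17 | F [-1.6 -0.3  0.6] T [-0.208  0.034 -0.018] q6 -0.894 yaw 60.5 z [0.558  0.1777 0.3274] op 0.124 t 60.5
knob px 215.9 202.05 20 | F [-1.7 -1.4  2.1] T [-0.383  0.242  0.025] q6 0.549 yaw -22.2 z [0.5578 0.1776 0.3274] op 0.124 t 61.55
knob px 215.91 202.91 22 | F [-2.2 -1.2  2.5] T [-0.237  0.41   0.03 ] q6 2.042 yaw -107.8 z [0.5577 0.1777 0.3274] op 0.123 t 62.6
knob px 216.0 203.0 21 | F [-4.7 -1.6  3.7] T [-0.334  0.806  0.042] q6 2.251 yaw -119.8 z [0.5577 0.1778 0.3274] op 0.129 t 63.05
```

```bash
python3 -m pendant '[[[0,0,0,0],[0,0,0,0],[0,0,0,0],[0,0,0,0],[0,0,0,-2]]]' 0.5 >/dev/null
python3 -m pendant '[[[0,0,0,-8.5],[0,0,0,-8.5],[0,0,0,-8.5],[0,0,0,-8.5],[0,0,0,-8.5],[0,0,0,-8.5],[0,0,0,-8.5],[0,0,0,-8.5],[0,0,0,-8.5],[0,0,0,-8.5]]]' >/dev/null
python3 -m pendant '[[[0,0,0,-8.5],[0,0,0,-8.5],[0,0,0,-8.5],[0,0,0,-8.5],[0,0,0,-8.5],[0,0,0,-8.5],[0,0,0,-8.5],[0,0,0,-8.5],[0,0,0,-8.5],[0,0,0,-8.5]]]' >/dev/null
python3 -m pendant '[[[0,0,0,-8],[0,0,0,0],[0,0,0,0]]]' >/dev/null; python3 k.py
python3 -m pendant '[[[0,0,0,0],[0,0,0,0],[0,0,0,0],[0,0,0,0],[0,0,0,0],[0,0,0,0]]]' 1 >/dev/null; python3 k.py
python3 -m pendant '[[[0,0,0,5],[0,0,0,8.57],[0,0,0,8.57],[0,0,0,8.57],[0,0,0,8.57],[0,0,0,8.57],[0,0,0,8.57],[0,0,0,8.57],[0,0,0,8.57],[0,0,0,8.57]]]' >/dev/null
python3 -m pendant '[[[0,0,0,8.57],[0,0,0,8.57],[0,0,0,8.57],[0,0,0,8.57],[0,0,0,8.57],[0,0,0,8.57],[0,0,0,8.57],[0,0,0,8.57],[0,0,0,8.57],[0,0,0,8.57]]]' >/dev/null; python3 k.py
python3 -m pendant '[[[0,0,0,8.57],[0,0,0,4],[0,0,0,0],[0,0,0,0]]]' >/dev/null; python3 k.py
```

```text
knob px 216.0 203.0 21 | F [0.  0.7 0.1] T [ 0.009 -0.12  -0.011] q6 -0.885 yaw 59.9 z [0.5581 0.1779 0.3274] op 0.499 t 65.9
knob px 215.95 203.1 20 | F [-0.3 -1.9  2.1] T [-0.257  0.073  0.114] q6 -0.887 yaw 60.1 z [0.558  0.1777 0.3274] op 0.124 t 66.55
knob px 215.95 204.81 21 | F [-2.8 -0.7  2.1] T [-0.231  0.526 -0.014] q6 2.052 yaw -108.3 z [0.5576 0.1778 0.3274] op 0.126 t 68.6
knob px 215.95 204.81 21 | F [-4.5 -1.6  3.5] T [-0.303  0.862  0.01 ] q6 2.259 yaw -120.2 z [0.5577 0.1778 0.3274] op 0.126 t 69.05
```

Total 578°, about 19 mm down. Next stroke.

```bash
python3 -m pendant '[[[0,0,0,0],[0,0,0,0],[0,0,0,0],[0,0,0,0],[0,0,0,-2]]]' 0.5 >/dev/null
python3 -m pendant '[[[0,0,0,-8.5],[0,0,0,-8.5],[0,0,0,-8.5],[0,0,0,-8.5],[0,0,0,-8.5],[0,0,0,-8.5],[0,0,0,-8.5],[0,0,0,-8.5],[0,0,0,-8.5],[0,0,0,-8.5]]]' >/dev/null
python3 -m pendant '[[[0,0,0,-8.5],[0,0,0,-8.5],[0,0,0,-8.5],[0,0,0,-8.5],[0,0,0,-8.5],[0,0,0,-8.5],[0,0,0,-8.5],[0,0,0,-8.5],[0,0,0,-8.5],[0,0,0,-8.5]]]' >/dev/null
python3 -m pendant '[[[0,0,0,-8],[0,0,0,0],[0,0,0,0]]]' >/dev/null; python3 k.py
python3 -m pendant '[[[0,0,0,0],[0,0,0,0],[0,0,0,0],[0,0,0,0],[0,0,0,0],[0,0,0,0]]]' 1 >/dev/null; python3 k.py
python3 -m pendant '[[[0,0,0,5],[0,0,0,8.57],[0,0,0,8.57],[0,0,0,8.57],[0,0,0,8.57],[0,0,0,8.57],[0,0,0,8.57],[0,0,0,8.57],[0,0,0,8.57],[0,0,0,8.57]]]' >/dev/null
python3 -m pendant '[[[0,0,0,8.57],[0,0,0,8.57],[0,0,0,8.57],[0,0,0,8.57],[0,0,0,8.57],[0,0,0,8.57],[0,0,0,8.57],[0,0,0,8.57],[0,0,0,8.57],[0,0,0,8.57]]]' >/dev/null; python3 k.py
python3 -m pendant '[[[0,0,0,8.57],[0,0,0,4],[0,0,0,0],[0,0,0,0]]]' >/dev/null; python3 k.py
```

```text
knob px 216.0 204.79 19 | F [-0.6 -0.1 -0.2] T [ 0.045 -0.161 -0.019] q6 -0.878 yaw 59.5 z [0.5581 0.1779 0.3274] op 0.499 t 71.9
knob px 216.0 205.0 21 | F [-0.6 -1.9  0.6] T [-0.263  0.072  0.058] q6 -0.88 yaw 59.7 z [0.5579 0.1777 0.3274] op 0.124 t 72.55
knob px 216.14 206.19 21 | F [-1.9 -1.1  1.9] T [-0.219  0.558  0.002] q6 2.059 yaw -108.7 z [0.5576 0.1778 0.3274] op 0.124 t 74.6
knob px 216.14 206.55 22 | F [-4.  -0.6  4.1] T [-0.257  0.825  0.105] q6 2.266 yaw -120.6 z [0.5576 0.1779 0.3274] op 0.13 t 75.05
```

```bash
python3 -m pendant '[[[0,0,0,0],[0,0,0,0],[0,0,0,0],[0,0,0,0],[0,0,0,-2]]]' 0.5 >/dev/null
python3 -m pendant '[[[0,0,0,-8.5],[0,0,0,-8.5],[0,0,0,-8.5],[0,0,0,-8.5],[0,0,0,-8.5],[0,0,0,-8.5],[0,0,0,-8.5],[0,0,0,-8.5],[0,0,0,-8.5],[0,0,0,-8.5]]]' >/dev/null
python3 -m pendant '[[[0,0,0,-8.5],[0,0,0,-8.5],[0,0,0,-8.5],[0,0,0,-8.5],[0,0,0,-8.5],[0,0,0,-8.5],[0,0,0,-8.5],[0,0,0,-8.5],[0,0,0,-8.5],[0,0,0,-8.5]]]' >/dev/null
python3 -m pendant '[[[0,0,0,-8],[0,0,0,0],[0,0,0,0]]]' >/dev/null
python3 -m pendant '[[[0,0,0,0],[0,0,0,0],[0,0,0,0],[0,0,0,0],[0,0,0,0],[0,0,0,0]]]' 1 >/dev/null; python3 k.py
python3 -m pendant '[[[0,0,0,5],[0,0,0,8.57],[0,0,0,8.57],[0,0,0,8.57],[0,0,0,8.57],[0,0,0,8.57],[0,0,0,8.57],[0,0,0,8.57],[0,0,0,8.57],[0,0,0,8.57]]]' >/dev/null; python3 k.py
python3 -m pendant '[[[0,0,0,8.57],[0,0,0,8.57],[0,0,0,8.57],[0,0,0,8.57],[0,0,0,8.57]]]' >/dev/null; python3 k.py
python3 -m pendant '[[[0,0,0,8.57],[0,0,0,8.57],[0,0,0,8.57],[0,0,0,0]]]' >/dev/null; python3 k.py
python3 -m pendant '[[[0,0,0,8.57],[0,0,0,8.57],[0,0,0,8.57],[0,0,0,4],[0,0,0,0]]]' >/dev/null; python3 k.py
```

```text
knob px 216.23 206.27 22 | F [-0.5 -1.   0.7] T [-0.236  0.024  0.043] q6 -0.873 yaw 59.3 z [0.5579 0.1777 0.3274] op 0.122 t 78.5
knob px 216.19 207.14 21 | F [-1.9 -3.1  1.6] T [-0.488  0.388 -0.021] q6 0.57 yaw -23.4 z [0.5578 0.1776 0.3274] op 0.127 t 79.55
knob px 216.24 207.62 21 | F [-4.  -2.7  2.5] T [-0.453  0.58  -0.025] q6 1.315 yaw -66.1 z [0.5577 0.1777 0.3274] op 0.124 t 80.1
knob px 216.37 208.0 19 | F [-4.9 -1.7  3.8] T [-0.439  0.789 -0.064] q6 1.751 yaw -91.1 z [0.5577 0.1777 0.3274] op 0.123 t 80.55
knob px 216.37 208.21 19 | F [-5.2 -2.4  5.5] T [-0.359  0.974 -0.037] q6 2.27 yaw -120.8 z [0.5577 0.1779 0.3274] op 0.123 t 81.1
```

```bash
python3 -m pendant '[[[0,0,0,0],[0,0,0,0],[0,0,0,0],[0,0,0,0],[0,0,0,-2]]]' 0.5 >/dev/null
python3 -m pendant '[[[0,0,0,-8.5],[0,0,0,-8.5],[0,0,0,-8.5],[0,0,0,-8.5],[0,0,0,-8.5],[0,0,0,-8.5],[0,0,0,-8.5],[0,0,0,-8.5],[0,0,0,-8.5],[0,0,0,-8.5]]]' >/dev/null
python3 -m pendant '[[[0,0,0,-8.5],[0,0,0,-8.5],[0,0,0,-8.5],[0,0,0,-8.5],[0,0,0,-8.5],[0,0,0,-8.5],[0,0,0,-8.5],[0,0,0,-8.5],[0,0,0,-8.5],[0,0,0,-8.5]]]' >/dev/null
python3 -m pendant '[[[0,0,0,-8],[0,0,0,0],[0,0,0,0]]]' >/dev/null
python3 -m pendant '[[[0,0,0,0],[0,0,0,0],[0,0,0,0],[0,0,0,0],[0,0,0,0],[0,0,0,0]]]' 1 >/dev/null; python3 k.py
for i in 1 2 3; do python3 -m pendant '[[[0,0,0,6],[0,0,0,6],[0,0,0,6],[0,0,0,6]]]' >/dev/null; python3 k.py; done
```

```text
knob px 216.37 208.21 19 | F [-1.3 -1.5  0.8] T [-0.297  0.109  0.035] q6 -0.866 yaw 58.9 z [0.5579 0.1777 0.3274] op 0.127 t 84.55
knob px 216.26 208.37 19 | F [-1.1 -1.7 -0.3] T [-0.364  0.16  -0.009] q6 -0.441 yaw 34.5 z [0.5579 0.1776 0.3274] op 0.128 t 85.0
knob px 216.53 208.63 19 | F [-1.7 -2.1  1.3] T [-0.453  0.275  0.037] q6 -0.024 yaw 10.6 z [0.5579 0.1776 0.3274] op 0.126 t 85.45
knob px 216.58 209.11 19 | F [-2.1 -2.4  2.4] T [-0.513  0.384  0.016] q6 0.394 yaw -13.3 z [0.5578 0.1776 0.3274] op 0.127 t 85.9
```

```bash
for i in 1 2 3 4; do python3 -m pendant '[[[0,0,0,6],[0,0,0,6],[0,0,0,6],[0,0,0,6],[0,0,0,0]]]' >/dev/null; python3 k.py; done; python3 -c "
from h import *
s=np.mean([cams.capture('scene').astype(float).mean(2) for _ in range(6)],0)
print(s[200:224,212:221].round().astype(int))"
```

```text
knob px 216.58 209.11 19 | F [-2.6 -3.4  3.6] T [-0.675  0.7   -0.019] q6 0.804 yaw -36.9 z [0.5578 0.1776 0.3274] op 0.128 t 86.45
knob px 216.53 209.35 17 | F [-3.2 -2.2  4.5] T [-0.766  0.78   0.036] q6 1.223 yaw -60.8 z [0.5577 0.1777 0.3274] op 0.126 t 87.0
knob px 216.53 209.35 17 | F [-4.8 -3.   4.9] T [-0.637  0.858 -0.03 ] q6 1.642 yaw -84.8 z [0.5577 0.1777 0.3274] op 0.127 t 87.55
knob px 216.5 209.78 18 | F [-3.6 -1.8  3.7] T [-0.576  0.816 -0.072] q6 2.061 yaw -108.8 z [0.5577 0.1778 0.3274] op 0.122 t 88.1
[[ 92  92  92  92  92  92  91  92  90]
 [ 76  76  83  93  93  93  92  92  92]
 [ 83  73  75  77  83  92  92  91  92]
 [108  90  72  73  75  78  83  92  92]
 [112 107  93  78  73  73  74  76  83]
 [110 111 111 103  83  73  71  72  74]
 [109 110 111 112 102  83  73  72  72]
 [110 109  98  72  58  49  50  62  71]
 [110  99  67  36  27  28  32  54  72]
 [110  92  45  29  29  27  28  46  66]
 [110  92  39  27  30  28  26  42  64]
 [111  95  54  27  31  28  25  41  79]
 [110 110  91  40  28  25  32  53  73]
 [112 111 110 106 106 107 107  97  74]
 [110 110 110 117 118 115 108  88  70]
 [112 107 109 118 118 114 102  85  68]
 [112 106 107 116 119 113 103  86  69]
 [111 105 103 117 118 114 105  88  71]
 [111 108 106 116 120 114 106  91  71]
 [111 105 102 115 119 116 107  92  74]
 [110 109 109 115 119 116 107  93  74]
 [110 110 110 113 118 116 107  94  77]
 [111 110 113 117 119 118 109  96  77]
 [110 109 109 112 119 117 112  97  79]]
```

```bash
cat > m.py <<'E'
from h import *
s=np.mean([cams.capture('scene').astype(float).mean(2) for _ in range(5)],0)[200:218,209:224]
w=np.clip(60-s,0,40);print("knob wc",(w.sum(1)@np.arange(200,218)/w.sum()).round(2))
E
python3 m.py; for i in 1 2 3; do python3 -m pendant '[[[0,0,0,5],[0,0,0,5],[0,0,0,0]]]' >/dev/null; python3 k.py; done; python3 m.py
```

```text
knob wc 209.91
knob px 216.58 210.11 19 | F [-4.  -3.4  3.5] T [-0.519  0.898  0.021] q6 2.235 yaw -118.8 z [0.5577 0.1779 0.3274] op 0.126 t 89.0
knob px 216.58 209.89 19 | F [-5.2 -2.9  3.8] T [-0.551  0.893 -0.065] q6 2.409 yaw -128.8 z [0.5577 0.1779 0.3274] op 0.129 t 89.35
knob px 216.61 210.22 18 | F [-4.2 -2.4  4.6] T [-0.451  0.864  0.02 ] q6 2.583 yaw -138.8 z [0.5577 0.1779 0.3274] op 0.125 t 89.7
knob wc 210.05
```

Still moving (30° = 1 mm ≈ 0.2 px). Regrip and continue in small checked steps.

```bash
python3 -m pendant '[[[0,0,0,0],[0,0,0,0],[0,0,0,0],[0,0,0,0],[0,0,0,-2]]]' 0.5 >/dev/null
python3 -m pendant '[[[0,0,0,-8.5],[0,0,0,-8.5],[0,0,0,-8.5],[0,0,0,-8.5],[0,0,0,-8.5],[0,0,0,-8.5],[0,0,0,-8.5],[0,0,0,-8.5],[0,0,0,-8.5],[0,0,0,-8.5]]]' >/dev/null
python3 -m pendant '[[[0,0,0,-8.5],[0,0,0,-8.5],[0,0,0,-8.5],[0,0,0,-8.5],[0,0,0,-8.5],[0,0,0,-8.5],[0,0,0,-8.5],[0,0,0,-8.5],[0,0,0,-8.5],[0,0,0,-8.5]]]' >/dev/null
python3 -m pendant '[[[0,0,0,-8],[0,0,0,0],[0,0,0,0]]]' >/dev/null
python3 -m pendant '[[[0,0,0,0],[0,0,0,0],[0,0,0,0],[0,0,0,0],[0,0,0,0],[0,0,0,0]]]' 1 >/dev/null; python3 k.py
for i in 1 2 3 4; do python3 -m pendant '[[[0,0,0,5],[0,0,0,5],[0,0,0,0]]]' >/dev/null; python3 k.py; done; python3 m.py
```

```text
knob px 216.61 210.22 18 | F [-2.3 -0.8  1.9] T [-0.238  0.204  0.052] q6 -0.552 yaw 40.9 z [0.5579 0.1777 0.3274] op 0.125 t 93.4
knob px 216.74 210.26 19 | F [-1.2 -1.6  1.8] T [-0.363  0.296 -0.07 ] q6 -0.379 yaw 31.0 z [0.5579 0.1777 0.3274] op 0.126 t 93.75
knob px 216.5 210.5 16 | F [-2.3 -1.8  2. ] T [-0.448  0.413 -0.017] q6 -0.206 yaw 21.0 z [0.5579 0.1777 0.3274] op 0.123 t 94.1
knob px 216.5 210.5 16 | F [-2.8 -3.4  3.9] T [-0.588  0.578  0.022] q6 -0.032 yaw 11.1 z [0.5579 0.1777 0.3274] op 0.126 t 94.45
knob px 216.5 210.5 16 | F [-3.5 -3.8  4.6] T [-0.709  0.745 -0.003] q6 0.142 yaw 1.1 z [0.5579 0.1777 0.3274] op 0.121 t 94.8
knob wc 210.48
```

```bash
for i in 1 2 3 4 5 6; do python3 -m pendant '[[[0,0,0,5],[0,0,0,5],[0,0,0,0]]]' >/dev/null; python3 k.py; python3 m.py; done
```

```text
knob px 216.53 210.65 17 | F [-4.7 -3.9  4. ] T [-0.656  0.783 -0.053] q6 0.318 yaw -9.0 z [0.5579 0.1777 0.3274] op 0.126 t 95.4
knob wc 210.54
knob px 216.53 210.65 17 | F [-4.3 -3.1  3.9] T [-0.694  0.779 -0.004] q6 0.492 yaw -19.0 z [0.5579 0.1777 0.3274] op 0.128 t 96.0
knob wc 210.66
knob px 216.5 210.78 18 | F [-5.  -3.7  3.7] T [-0.68   0.837  0.017] q6 0.667 yaw -29.0 z [0.5579 0.1777 0.3274] op 0.128 t 96.6
knob wc 210.87
knob px 216.63 210.84 19 | F [-3.3 -3.4  3.7] T [-0.789  0.855  0.035] q6 0.841 yaw -39.0 z [0.5579 0.1777 0.3274] op 0.124 t 97.2
knob wc 210.91
knob px 216.5 210.78 18 | F [-4.5 -3.7  4.2] T [-0.658  0.78   0.466] q6 1.015 yaw -48.9 z [0.5578 0.1778 0.3274] op 0.13 t 97.8
knob wc 210.92
knob px 216.59 210.88 17 | F [-3.9 -3.   3.3] T [-0.515  0.656  0.756] q6 1.188 yaw -58.8 z [0.558  0.178  0.3275] op 0.141 t 98.4Traceback (most recent call last):
  File "m.py", line 2, in <module>
    s=np.mean([cams.capture('scene').astype(float).mean(2) for _ in range(5)],0)[200:218,209:224]
               ~~~~~~~~~~~~^^^^^^^^^
ValueError: 200 camera calls are used up
```

The stop is met: Tz rose to 0.47 and then 0.76 N m, the knob stays at 210.9 px, and about 40.7 mm was wound. Unload, regrip squarely, and lift the crank off.

```bash
sed -i 's/^im=.*/im=np.full((9,9),99.)/' k.py
python3 -m pendant '[[[0,0,0,-5],[0,0,0,-5],[0,0,0,-3],[0,0,0,0]]]' >/dev/null; python3 k.py
python3 -m pendant '[[[0,0,0,0],[0,0,0,0],[0,0,0,0],[0,0,0,0]]]' 0.6 >/dev/null; python3 k.py
python3 -m pendant '[[[0,0,0,0],[0,0,0,0],[0,0,0,0],[0,0,0,0],[0,0,0,0],[0,0,0,0]]]' 1 >/dev/null; python3 k.py
```

```text
knob px None None 0 | F [-3.6 -1.3  4. ] T [-0.229  0.673  0.017] q6 0.967 yaw -46.2 z [0.5581 0.1779 0.3274] op 0.121 t 99.0
knob px None None 0 | F [-0.3  0.1  0.4] T [-0.036 -0.031 -0.022] q6 0.966 yaw -46.2 z [0.5583 0.178  0.3273] op 0.396 t 99.4
knob px None None 0 | F [ 0.1 -0.   0.1] T [0.085 0.013 0.032] q6 0.966 yaw -46.1 z [0.558  0.178  0.3274] op 0.123 t 100.0
```

```bash
python3 -m pendant '[[[0,0,-3,0],[0,0,-4,0],[0,0,-5,0],[0,0,0,0]]]' >/dev/null; python3 k.py
python3 -m pendant '[[[0,0,-8,0],[0,0,-10,0],[0,0,-15,0],[0,0,-25,0],[0,0,-20,0],[0,0,0,0],[0,0,0,0]]]' >/dev/null; python3 k.py
```

```text
knob px None None 0 | F [  7.2   0.5 -23.6] T [ 0.115 -1.715  0.1  ] q6 0.966 yaw -46.1 z [0.5575 0.1773 0.3335] op 0.125 t 100.4
knob px None None 0 | F [-0.1  0.1 -3.8] T [-0.011  0.001  0.017] q6 0.966 yaw -46.1 z [0.5579 0.1779 0.4185] op 0.127 t 101.1
```

```bash
python3 -m pendant '[[[0,0,0,-8.5],[0,0,0,-8.5],[0,0,0,-8.5],[0,0,0,-8.5],[0,0,0,-8.5],[0,0,0,-8.5],[0,0,0,-8.5],[0,0,0,-8.5],[0,0,0,-8.5],[0,0,0,-8.5]]]' >/dev/null
python3 -m pendant '[[[0,0,0,-8.5],[0,0,0,-8.5],[0,0,0,-8.5],[0,0,0,-8.5],[0,0,0,-7.7],[0,0,0,0],[0,0,0,0]]]' >/dev/null; python3 -c "
from h import *
goto(.4567,.3744,.15,80.6)"
```

```text
grasp [0.5572 0.1778 0.2362] yawy 80.4 move mm [131.7 177.1  86.3] turn -0.19155176531985774 q6 -1.24 F [-0.7  0.4 -3.4] op 0.124 t 102.8
```

```bash
python3 -m pendant '[[[13.2,17.7,0,0],[26.3,35.4,0,0],[26.3,35.4,0,0],[26.3,35.4,0,0],[26.3,35.4,0,0],[13.3,17.8,0,0],[0,0,40,0],[0,0,40,0],[0,0,20,0],[0,0,0,0]]]' >/dev/null
python3 -m pendant '[[[0,0,40,0],[0,0,15,0],[0,0,0,0],[0,0,0,0],[0,0,0,0]]]' >/dev/null; python3 k.py; python3 -c "
from h import *
goto(.4567,.3744,.0623,80.6)"
```

```text
knob px None None 0 | F [ 0.3  0.1 -2.6] T [ 0.084 -0.176  0.009] q6 -0.866 yaw 80.5 z [0.4581 0.3747 0.2646] op 0.124 t 104.3
grasp [0.4587 0.3751 0.0846] yawy 80.5 move mm [ 1.9 -1.1 22.3] turn -0.053369537421517066 q6 -0.87 F [ 0.3  0.1 -2.6] op 0.124 t 104.3
```

```bash
for i in 1 2 3; do python3 -m pendant '[[[0,0,2,0],[0,0,2,0],[0,0,0,0],[0,0,0,0]]]' | grep -E "eef|wrist"; done; python3 -m pendant '[[[0,0,2,0],[0,0,0,0],[0,0,0,0]]]' | grep -E "eef|wrist"
```

```text
eef_pos: [0.4571, 0.3742, 0.2585]
wrist_force: [-0.2, -0.1, -2.5]
eef_pos: [0.4571, 0.3742, 0.2542]
wrist_force: [-0.0, -0.5, -2.4]
eef_pos: [0.4571, 0.3742, 0.2502]
wrist_force: [-0.6, 0.1, -3.3]
eef_pos: [0.4571, 0.3742, 0.2483]
wrist_force: [-0.3, -0.5, -1.8]
```

```bash
python3 -m pendant '[[[0,0,2,0],[0,0,0,0],[0,0,0,0]]]' | grep -E "eef|wrist"; python3 -m pendant '[[[0,0,2,0],[0,0,0,0],[0,0,0,0]]]' | grep -E "eef|wrist"
```

```text
eef_pos: [0.4571, 0.3741, 0.2463]
wrist_force: [0.6, -0.6, -3.2]
eef_pos: [0.4573, 0.3743, 0.2447]
wrist_force: [0.0, 1.5, -0.8]
```

```bash
python3 -m pendant '[[[0,0,1,0],[0,0,0,0],[0,0,0,0]]]' | grep -E "eef|wrist";  python3 -m pendant '[[[0,0,1,0],[0,0,0,0],[0,0,0,0]]]' | grep -E "eef|wrist"; python3 k.py
```

```text
eef_pos: [0.4571, 0.3745, 0.2441]
wrist_force: [-3.2, 0.5, 4.5]
eef_pos: [0.4571, 0.3745, 0.243]
wrist_force: [-4.3, 1.2, 5.3]
knob px None None 0 | F [-4.3  1.2  5.3] T [ 0.121  0.305 -0.031] q6 -0.867 yaw 80.6 z [0.4571 0.3745 0.243 ] op 0.123 t 107.0
```

```bash
python3 -m pendant '[[[0,0,1,0],[0,0,0,0],[0,0,0,0]]]' | grep -E "eef|wrist"; python3 -m pendant '[[[0,0,0,0],[0,0,0,0],[0,0,0,0],[0,0,0,0],[0,0,0,0]]]' 0.5 | grep -E "eef|wrist|open"; python3 -m pendant '[[[0,0,-10,0],[0,0,-20,0],[0,0,-40,0],[0,0,-45,0],[0,0,-45,0],[0,0,0,0],[0,0,0,0],[0,0,0,0]]]' 0.5 | grep -E "t:|eef|wrist|open"
```

```text
eef_pos: [0.4571, 0.3746, 0.2429]
wrist_force: [-6.7, -1.7, 10.1]
eef_pos: [0.4572, 0.3741, 0.241]
wrist_force: [-0.3, -0.5, 0.3]
opening: 0.492
t: 108.6
eef_pos: [0.4567, 0.3739, 0.4003]
wrist_force: [0.3, -1.3, 0.2]
opening: 0.496
```

```bash
python3 -m pendant '[[[0,0,-20,0],[0,0,0,0],[0,0,0,0],[0,0,0,0]]]' | head -2; python3 -c "
from cell import ticket
print(ticket.hand_in())"
```

```text
t: 109.0
eef_pos: [0.4569, 0.374, 0.4195]
the job is handed in; nothing more can be done
None
```

The job is handed in at 109 s: all three canisters were set upright in the tub, the floor was wound down until the shaft met its stop, and the crank was laid back on its mat, but the camera calls ran out at the stop, so the lift-off and the crank's final lie were judged by force and height readings only.

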